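Change the bench dust extraction over to the sanding hood

ROBOT

A 6-joint arm with a two-finger parallel gripper is mounted at the origin on the work surface; the furniture and walls round the work are solid. World frame = base frame: x ahead of the robot, y to its left, z up, the work surface at z = 0. Lengths are in m, angles in rad, forces in N, time in s.
With the tool pointing down it reaches from about 0.35 to 0.925 m from the base axis. Payload 6.4 kg.
Tool frame: the origin (TCP) lies midway between the tips of the shut fingers; the grasp point (between the pads) lies 19 mm behind it (arm.pinch_z is the z of the grasp point in the tool frame, in m); z points along the fingers, y is the line along which they close (so a half turn about z gives the same grasp; the last joint's range is limited). The gripper opens to 85 mm and grips with 20 to 120 N. Pads are 22 mm wide; open, the fingers measure 114 mm over their backs; the gripper's body (76 mm by 85 mm) begins 54 mm behind the grasp point. The pads swing forward as they close: fully open they stand 13 mm farther back than shut.
Start: joints at [-1.484, 0.245, 1.558, -0, 1.339, -0.174], TCP at [0.168, -0.628, 0.231] pointing down, gripper open.
Joint ranges: [-3.13, 3.13], [-1.02, 2.26], [0.13, 2.54], [-0.95, 4.09], [0.21, 2.88], [-2.74, 2.74]. Speed limits (rad/s): [2.57, 2.57, 3.14, 3.14, 3.14, 3.14].

INTERFACE

Orientations are given as a unit quaternion [x, y, z, w].
In Python, from bench import arm gives the robot as it stands.
- The arm moves only by the shell command python3 -m crank 'ROWS' [FORCE]. ROWS is a JSON object of lists of equal length, an entry for each row: "rotation": the turn, a rotation vector about the tool's x, y, z in degrees, a list of three; "dp": the shift along the tool's x, y, z in cm, a list of three; "hand": the closure in counts, from 0 (fully open) to 255 (shut). In form: {"rotation": [[ax, ay, az], ...], "dp": [[dx, dy, dz], ...], "hand": [hand, ...]}. A call has 1 to 5 rows; each row is the pose to reach, as a shift and turn from the pose commanded when the call began, along the tool's axes at that moment; what a row does not reach only later rows make up. A row lasts 1/8 s, in which the tool goes at most 62.5 mm and 10.7 degrees, less where a joint would pass 70% of its speed; a pose out of reach is approached as far as the arm can. A call with a gripper value outside its range is refused whole. The fingers move at their own pace and stop on an object; FORCE is the grip in N (left out, the last holds). Time passes only in rows, so rows that repeat a pose let the fingers close. It gives the time, the measured TCP pose, the force, the opening and the grip force at its end, in the units of the state.
- arm.read_state(): the state, without advancing time (a new reading comes with each control period).
- arm.camera(name): name is "side" or "top" or "wrist"; returns a dict with "image" (384x512x3 uint8, blue, green, red), "range_z" (384x512 float32, m along the optical axis (not along the pixel's ray), 0 where there is no reading), "mtx" (3x3 intrinsics, pixels), "R" (3x3) and "t" (3): a world point X has camera coordinates R X + t. Camera axes: x right, y down, z forward; pixel columns grow to the right and rows downward; lengths in m; the calibration is good to about 2 mm. The wrist camera is an equidistant fisheye: a pixel r from the principal point sees the ray r / f radians off the axis. A picture is of the moment at which its call begins.
- arm.close_job(): hands the job in; it is judged then, once.
Trained networks look in a picture, given as the dict that the camera call returned (one of the last four; its "shot" number tells which), for a name from the list of things; names that differ only in an ending like _2 or _b are one class to them, and where a whole thing is asked for, a point or a joint stands for the part that bears it (a point fixed in the world has none). Each returns a list of dicts, best first, with "confidence" (0 to 1); they miss things now and then, are a little off and sometimes report something else, mostly with a low value. They report only what shows in the picture. A call takes as long as a camera call.
- arm.cut_out(thing, picture): "region" (384x512 bool, what is visible of it).
- arm.landmark_of(thing, picture): "position" ([x, y, z] in m, in world coordinates, good to about 4 mm: a listed point, or the origin of a listed thing).
The state is a dict: "time_s": time; "qpos": joint angles; "joint_vel": joint speeds; "tau": joint torques, N m; "tool_pos": TCP position; "ee_rot": TCP orientation; "contact_force": force on the tool from outside, world axes, zero at the start; "moment": the same for the moment, N m; "gripper_width": finger opening in m; "gripper_force": force on a finger pad.
Only numpy, scipy, OpenCV 4.12 (cv2) and the standard library are available. Lean on these libraries where they do the work, as an engineer would, in place of code of your own. Each camera call takes 0.05 s, during which the arm holds its last target. There are 200 camera calls.

TASK

Change the bench dust extraction over to the wide flat sanding hood: with the fingertips push that hood's slide gate fully open first, so that the fan is never left without an open gate, then push the round bell hood's slide gate fully shut, and last turn the fan's selector lever clockwise, click by click, until it rests at step 4 (the fourth click from off). Push gently with the fingertips only: grip and lift nothing, and leave the things standing around the work where they are.

Things in the scene. Friction and masses are not known exactly. Their poses are not given: they have to be found in the camera images.
- sanding_branch: fixed pipe branch with slide gate; origin on the table under the gate's centre, x along the pipe to the duct (axis 100 mm behind), y to the left. Gate housing 76 mm square, 17 to 93 mm high, 23 mm thick; pipe 44 mm, axis 55 mm high. Ends in front in the WIDE FLAT fish-tail hood, mouth 128x40 mm, 125 mm before the gate. Other branch 260 mm to one side, left or right
- bell_branch: fixed pipe branch with slide gate; origin on the table under the gate's centre, x along the pipe to the duct (axis 100 mm behind), y to the left. Gate housing 76 mm square, 17 to 93 mm high, 23 mm thick; pipe 44 mm, axis 55 mm high. Ends in front in the ROUND bell-mouth hood, 92 mm across, 120 mm before the gate. The duct's fan box, 124 mm tall, begins 305 mm left of the middle between the branches
- sanding_gate (a joint): slide of the wide sanding hood's gate, m: 0 = fully shut, 0.045 = fully open (hard stops). Slides level along its branch's y. To open push the left (+y) end bar towards the gate, to shut push the right one, until that bar rests on the housing. Rubs with 2.5 N plus 8 N per m/s, stays where left. Shut, it sticks out to the left and shows its hole; open, it sticks out to the right, solid
- bell_gate (a joint): slide of the round bell hood's gate, m: 0 = fully shut, 0.045 = fully open (hard stops). Slides level along its branch's y. To open push the left (+y) end bar towards the gate, to shut push the right one, until that bar rests on the housing. Rubs with 2.5 N plus 8 N per m/s, stays where left. Shut, it sticks out to the left and shows its hole; open, it sticks out to the right, solid
- sanding_gate_left (a point): centre of the outer face (the one to push) of the left end bar of the sanding gate's slide, 55 mm above the table; moves with the slide. The bar is aluminium, 26 mm wide along the pipe, 10 mm thick, from 30 to 86 mm above the table. Axes as the branch's: +y points out of this face, x along the pipe towards the duct
- sanding_gate_right (a point): centre of the outer face (the one to push) of the right end bar of the sanding gate's slide, 55 mm above the table; moves with the slide. The bar is aluminium, 26 mm wide along the pipe, 10 mm thick, from 30 to 86 mm above the table. Axes as the branch's: -y points out of this face, x along the pipe towards the duct
- bell_gate_left (a point): centre of the outer face (the one to push) of the left end bar of the bell gate's slide, 55 mm above the table; moves with the slide. The bar is aluminium, 26 mm wide along the pipe, 10 mm thick, from 30 to 86 mm above the table. Axes as the branch's: +y points out of this face, x along the pipe towards the duct
- bell_gate_right (a point): centre of the outer face (the one to push) of the right end bar of the bell gate's slide, 55 mm above the table; moves with the slide. The bar is aluminium, 26 mm wide along the pipe, 10 mm thick, from 30 to 86 mm above the table. Axes as the branch's: -y points out of this face, x along the pipe towards the duct
- fan_controller: fixed grey control box 130x130 mm, flat top 75 mm above the table with the fan's selector on it; origin on the table under the selector's axis, x to its back, y to its left. A round spot at the left (+y) edge marks off; five bars, wider from step to step, mark steps 1 to 5 clockwise at 36 degrees each; step 5 is at the right (-y) edge. Nothing on the table near the work is taller than 160 mm
- selector (a joint): selector lever, rad, clockwise from above: 0 = off (points to the box's left, +y), steps 1 to 5 every 0.628 (step 4 = 2.513), stops at off and step 5; starts at off, 1 or 2. Spring detent: gives way at about 0.17 N m (4 N at 40 mm), crest midway between steps, then the lever jumps ahead of the finger into the next step and stays
- selector_nose (a point): outer end of the selector lever, 47 mm from the axis, at mid height (98.5 mm above the table); its y axis points outward along the lever. Lever: black bar 14 mm wide with a white line on top, from the axis to 47 mm, 85 to 112 mm above the table, over a round skirt of 24 mm radius, up to 84.5 mm
- offcut: pine offcut, 42x180x22 mm; loose bystander; origin under its middle; leave it alone
- sanding_block: brown cork sanding block, 40x70x26 mm, between the two hoods; loose bystander; origin under its middle; leave it alone
- tape_measure: yellow and black tape measure, 43x85x65 mm; loose bystander; origin under its middle; leave it alone
- hex_bolt: steel hex bolt standing on its head, 21 mm across, 54 mm tall; loose bystander; origin under its middle; leave it alone
- battery_pack: black cordless-tool battery, 53x74x58 mm; loose bystander; origin under its middle; leave it alone

How it is judged:
On the way, in this order (a step that is already met when the one before it is completed fails the run):
1. the sanding hood's gate is fully open (value of joint sanding_gate above 0.041 m), for 0.2 s.
2. the bell hood's gate is fully shut (value of joint sanding_gate above 0.041 m and value of joint bell_gate below 0.004 m), for 0.2 s.
3. the selector rests at step 4 (all of step 2 and value of joint selector between 2.39327 and 2.63327 rad), for 0.3 s.
At the end, for the whole second after the job is handed in: The sanding hood's gate is open to within 4 mm of its stop (above 41 of 45 mm), the bell hood's gate is shut to within 4 mm, and the selector rests at step 4 (within 0.12 rad of 2.513 rad) (all of step 3 and velocity of joint selector between -0.1 and 0.1 rad/s); the robot touches nothing.
It fails at once if both gates choked at once (each less than 15 mm open), starving the fan (value of joint each of sanding_gate, bell_gate below 0.015 m).
It fails at once if the selector or its box gripped or forced (more than 35 N) (contact force between the fingers and fan_controller above 35 N).
It fails at once if a branch or its slide gripped or forced (more than 45 N) (contact force between the fingers and sanding_branch above 45 N or contact force between the fingers and bell_branch above 45 N).
It fails at once if a thing standing around the work lifted or shifted by more than 15 mm (distance of any of offcut, sanding_block, tape_measure, hex_bolt, battery_pack from where it was at the start of the episode above 0.015 m).
It also fails if it takes over 72 s, if anything falls off the work surface, if the arm or the gripper's body presses on something with over 40 N, if the wrist force passes 120 N, or if a joint passes its speed limit or range.

## Working session

There is one attempt and no reset: what is moved stays moved. The work goes in short steps, Python scripts to look and compute and a shell command to move; the robot and the scene stay as the last step left them, time stands still between calls to the robot, and variables do not carry over. Pictures are saved under pics/ and viewed, at most 10 in all, crops included, and the job is handed in when it is done.

```bash
ls; mkdir -p pics; cat > h.py <<'E'
import numpy as np, cv2
from bench import arm
from scipy.spatial.transform import Rotation as Rn
def look(cam, names, save=None):
    p=arm.camera(cam)
    if save: cv2.imwrite('pics/'+save,p['image'])
    out={}
    for n in names:
        try: r=arm.landmark_of(n,p)
        except Exception as e: print(n,e); continue
        out[n]=[(np.round(d['position'],4).tolist(),round(d['confidence'],2)) for d in r[:2]]
        print(cam,n,out[n])
    return p,out
def st():
    s=arm.read_state(); R=Rn.from_quat(s['ee_rot']).as_matrix()
    print('t',s['time_s'],'tcp',np.round(s['tool_pos'],4),'F',np.round(s['contact_force'],1),'w',s['gripper_width']); print(np.round(R,3))
    return s,R
E
python3 - <<'E'
from h import *
st()
N="sanding_branch bell_branch sanding_gate_left sanding_gate_right bell_gate_left bell_gate_right fan_controller selector_nose offcut sanding_block tape_measure hex_bolt battery_pack".split()
look('top',N,'top.png');look('side',N,'side.png')
a=cv2.imread('pics/top.png');b=cv2.imread('pics/side.png')
E
```

```text
pics
t 0.0 tcp [ 0.1676 -0.6275  0.2302] F [-0.3 -0.8 -0.8] w 0.08549209626716714
[[ 0.966  0.258 -0.   ]
 [ 0.258 -0.966  0.002]
 [ 0.    -0.002 -1.   ]]
top sanding_branch [([0.5685, 0.115, 0.001], 0.97)]
top bell_branch [([0.5614, -0.1484, -0.0037], 0.72)]
top sanding_gate_left [([0.5696, 0.2006, 0.0574], 0.7)]
top sanding_gate_right [([0.5702, 0.0584, 0.0574], 0.64), ([0.4802, -0.3151, -0.001], 0.55)]
top bell_gate_left [([0.5615, -0.0974, 0.059], 0.68)]
top bell_gate_right [([0.5597, -0.2395, 0.0554], 0.67)]
top fan_controller [([0.4071, 0.256, 0.0016], 0.68)]
top selector_nose [([0.6512, -0.3146, -0.0003], 0.65), ([0.4144, 0.3001, 0.1003], 0.5)]
top offcut [([0.4557, 0.4473, 0.003], 0.78)]
top sanding_block [([0.4387, -0.027, -0.0023], 0.7), ([0.56, -0.1438, -0.0019], 0.15)]
top tape_measure [([0.3947, -0.2973, -0.0043], 0.8)]
top hex_bolt [([0.4828, -0.3148, -0.0017], 0.56)]
top battery_pack [([0.6504, -0.3126, -0.0008], 0.68)]
side sanding_branch [([0.5671, 0.1168, -0.0005], 0.9), ([0.562, -0.0966, 0.05], 0.72)]
side bell_branch [([0.6551, -0.3123, -0.0028], 0.69), ([0.5604, -0.1453, -0.0002], 0.56)]
side sanding_gate_left [([0.5737, 0.2014, 0.0525], 0.73), ([0.4173, 0.3043, 0.0982], 0.29)]
side sanding_gate_right [([0.5741, 0.0627, 0.0508], 0.55), ([0.4362, -0.0277, 0.0], 0.53)]
side bell_gate_left [([0.5566, -0.2383, 0.0604], 0.73), ([0.5621, -0.098, 0.049], 0.64)]
side bell_gate_right [([0.5568, -0.2333, 0.0573], 0.71), ([0.5606, -0.1001, 0.0527], 0.19)]
side fan_controller [([0.4161, 0.2553, 0.0003], 0.87), ([0.561, -0.2331, 0.057], 0.21)]
side selector_nose []
side offcut [([0.4553, 0.446, 0.0031], 0.48)]
side sanding_block [([0.4372, -0.0262, -0.002], 0.62)]
side tape_measure [([0.3927, -0.2958, -0.0006], 0.55)]
side hex_bolt [([0.4799, -0.316, -0.0029], 0.58)]
side battery_pack [([0.6528, -0.3147, -0.0019], 0.75), ([0.4769, -0.3162, -0.0011], 0.21)]
```

View pics/top.png

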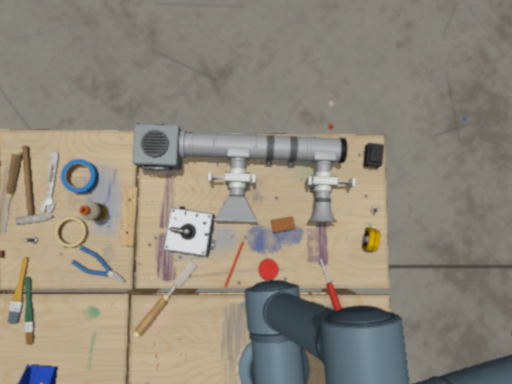

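View pics/side.png

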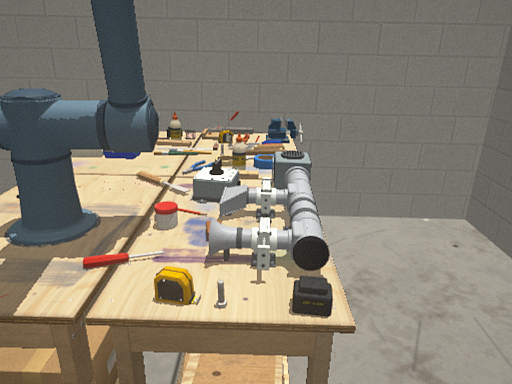

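Sanding gate (top px ~232,179) sticks out left, so it is shut. Bell gate (~328,183) sticks out right, so it is open. The selector (~188,231) points left, near off. I'll move over the left side with the fingers shut and look from close by.

```bash
cat >> h.py <<'E'
def to(x,y,z,heading=None):
    s,R=st(); d=R.T@(np.array([x,y,z])-s['tool_pos'])*100
    h=np.degrees(np.arctan2(R[1,0],R[0,0]))
    print('dp cm',np.round(d,2),'heading',round(h,1), 'az', None if heading is None else round(h-heading,1), 'rows',np.linalg.norm(d)/6.25)
E
python3 -c "
from h import *
to(0.45,-0.25,0.27,-1); to(0.47,0.2,0.3,-1)"
```

```text
t 1.4 tcp [ 0.1676 -0.628   0.2313] F [ 0.5 -0.8 -0.4] w 0.08542064675452174
[[ 0.966  0.258 -0.   ]
 [ 0.258 -0.966  0.   ]
 [-0.    -0.    -1.   ]]
dp cm [ 37.03 -29.24  -3.87] heading 14.9 az 15.9 rows 7.574912732377689
t 1.4 tcp [ 0.1676 -0.628   0.2313] F [ 0.5 -0.8 -0.4] w 0.08542064675452174
[[ 0.966  0.258 -0.   ]
 [ 0.258 -0.966  0.   ]
 [-0.    -0.    -1.   ]]
dp cm [ 50.57 -72.2   -6.87] heading 14.9 az 15.9 rows 14.146753013714562
```

```bash
python3 -m crank '{"rotation":[[0,0,4],[0,0,8],[0,0,12],[0,0,16],[0,0,16]],"dp":[[5,-4,-1],[10,-8,-2],[14,-12,-3],[19,-15,-4],[23,-19,-4]],"hand":[255,255,255,255,255]}' && python3 -c "
from h import *
to(0.47,0.2,0.3,-1)"
```

```text
time_s: 2.02
tool_pos: [0.3422, -0.3841, 0.2727]
ee_rot: [1.0, -0.009, 0.001, 0.001]
contact_force: [0.7, -0.3, 0.5]
gripper_width: 0.0002
gripper_force: 0.0
t 2.025 tcp [ 0.3422 -0.3841  0.2727] F [ 0.7 -0.3  0.5] w 0.00019565048291043366
[[ 1.    -0.019  0.002]
 [-0.019 -1.    -0.002]
 [ 0.002  0.002 -1.   ]]
dp cm [ 11.69 -58.63  -2.85] heading -1.1 az -0.1 rows 9.577008493947226
```

```bash
python3 -m crank '{"rotation":[[0,0,0],[0,0,0],[0,0,0],[0,0,0],[0,0,0]],"dp":[[3,-5,-1],[6,-11,-2],[8,-17,-3],[9,-23,-3],[10,-29,-3]],"hand":[255,255,255,255,255]}' && python3 -m crank '{"rotation":[[0,0,0],[0,0,0],[0,0,0],[0,0,0],[0,0,0]],"dp":[[0,-6,0],[0,-12,0],[1,-18,0],[2,-24,0],[2,-28,0]],"hand":[255,255,255,255,255]}' && python3 - <<'E'
from h import *
p,o=look('wrist',"sanding_branch sanding_gate_left sanding_gate_right fan_controller selector_nose".split(),'w1.png')
look('top',"selector_nose fan_controller sanding_gate_left".split())
to(0.57,0.24,0.3)
E
```

```text
time_s: 2.65
tool_pos: [0.4458, -0.0983, 0.3018]
ee_rot: [1.0, -0.009, 0.001, 0.0]
contact_force: [0.3, -0.5, -0.1]
gripper_width: 0.0001
gripper_force: 0.0
time_s: 3.28
tool_pos: [0.4707, 0.1818, 0.3014]
ee_rot: [1.0, -0.008, 0.0, -0.0]
contact_force: [-0.5, -0.6, -0.1]
gripper_width: 0.0
gripper_force: 0.0
wrist sanding_branch [([0.5743, 0.1123, 0.0005], 0.66), ([0.5727, 0.0617, 0.0569], 0.4)]
wrist sanding_gate_left [([0.5761, 0.2004, 0.0546], 0.93)]
wrist sanding_gate_right []
wrist fan_controller [([0.4127, 0.2594, 0.0023], 0.6), ([0.5614, -0.2373, 0.0556], 0.26)]
wrist selector_nose [([0.4193, 0.3053, 0.0968], 0.97), ([0.6523, -0.3075, 0.0035], 0.7)]
top selector_nose [([0.4169, 0.3002, 0.1007], 0.77)]
top fan_controller [([0.4081, 0.2572, 0.0017], 0.84), ([0.5635, -0.1471, -0.0024], 0.37)]
top sanding_gate_left []
t 3.775 tcp [0.4709 0.1784 0.3014] F [ 0.5 -0.  -0.7] w -7.667273070679577e-05
[[ 1.   -0.02  0.  ]
 [-0.02 -1.   -0.  ]
 [ 0.    0.   -1.  ]]
dp cm [ 9.79 -6.36  0.14] heading -1.2 az None rows 1.8674313682129935
```

View pics/w1.png

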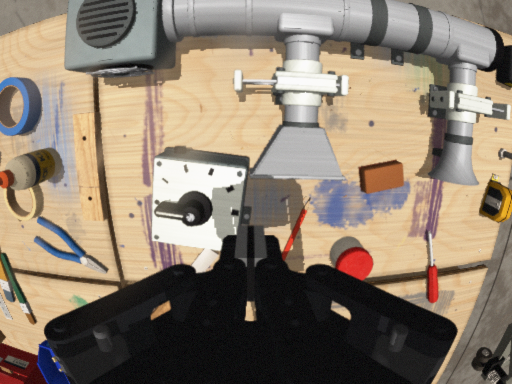

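Close up, the lever points to the box's left edge (wrist px ~165,210), which is off, so four clicks are needed. The sanding slide's left bar is at px (238,82). I'll descend left of it.

```bash
python3 -m crank '{"rotation":[[0,0,0],[0,0,0],[0,0,0],[0,0,0],[0,0,0]],"dp":[[5,-3.5,3],[9.8,-6.9,6],[9.8,-6.9,12],[9.8,-6.9,18],[9.8,-6.9,24]],"hand":[255,255,255,255,255]}' && python3 - <<'E'
from h import *
look('wrist',["sanding_gate_left"],'w2.png')
to(0.571,0.216,0.06)
E
```

```text
time_s: 4.4
tool_pos: [0.5702, 0.2459, 0.0594]
ee_rot: [1.0, -0.01, 0.0, -0.0]
contact_force: [-0.5, 0.5, -0.3]
gripper_width: 0.0001
gripper_force: 0.0
wrist sanding_gate_left [([0.575, 0.2048, 0.0519], 0.74)]
t 4.5 tcp [0.5641 0.2444 0.0533] F [-0.9 -0.3 -1. ] w -0.00010978691631554492
[[ 1.    -0.02  -0.015]
 [-0.02  -1.    -0.004]
 [-0.015  0.004 -1.   ]]
dp cm [ 0.73  2.83 -0.67] heading -1.1 az None rows 0.47888868720789707
```

View pics/w2.png

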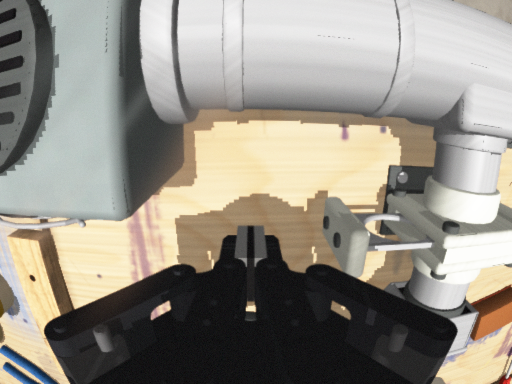

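```bash
python3 -m crank '{"rotation":[[0,0,0],[0,0,0],[0,0,0],[0,0,0],[0,0,0]],"dp":[[0.2,0.5,0],[0.2,1,0],[0.2,1.5,0],[0.2,2,0],[0.2,2.5,0]],"hand":[255,255,255,255,255]}' && python3 - <<'E'
from h import *
st()
E
```

```text
time_s: 5.12
tool_pos: [0.5717, 0.2211, 0.0618]
ee_rot: [1.0, -0.009, 0.0, -0.0]
contact_force: [0.0, -0.2, 0.6]
gripper_width: -0.0004
gripper_force: 0.0
t 5.125 tcp [0.5717 0.2211 0.0618] F [ 0.  -0.2  0.6] w -0.0004242838468618836
[[ 1.    -0.018  0.001]
 [-0.018 -1.     0.   ]
 [ 0.001 -0.    -1.   ]]
```

```bash
python3 -m crank '{"rotation":[[0,0,0],[0,0,0],[0,0,0],[0,0,0],[0,0,0]],"dp":[[0,0.5,0],[0,1,0],[0,1.5,0],[0,2,0],[0,2.5,0]],"hand":[255,255,255,255,255]}' ; python3 -m crank '{"rotation":[[0,0,0],[0,0,0],[0,0,0],[0,0,0],[0,0,0]],"dp":[[0,0.4,0],[0,0.8,0],[0,1.1,0],[0,1.4,0],[0,1.6,0]],"hand":[255,255,255,255,255]}'
```

```text
time_s: 5.75
tool_pos: [0.5708, 0.1963, 0.0612]
ee_rot: [1.0, -0.009, -0.0, -0.0]
contact_force: [-1.5, 2.0, 1.8]
gripper_width: -0.0003
gripper_force: 1.4
time_s: 6.38
tool_pos: [0.5706, 0.1802, 0.0611]
ee_rot: [1.0, -0.009, -0.0, 0.0]
contact_force: [-2.6, 2.9, 0.4]
gripper_width: -0.0001
gripper_force: 1.3
```

Pushing at the expected ~2.5 N. I'll creep on to the stop.

```bash
python3 -m crank '{"rotation":[[0,0,0],[0,0,0],[0,0,0]],"dp":[[0,0.2,0],[0,0.35,0],[0,0.5,0]],"hand":[255,255,255]}' ; python3 -c "
from h import *
look('top',['sanding_gate_left','sanding_gate_right']);look('wrist',['sanding_gate_left','sanding_gate_right'],'w3.png');st()"
```

```text
time_s: 6.75
tool_pos: [0.5705, 0.1754, 0.0612]
ee_rot: [1.0, -0.009, -0.0, 0.0]
contact_force: [-2.8, 3.8, 0.9]
gripper_width: -0.0003
gripper_force: 1.3
top sanding_gate_left [([0.6488, -0.3123, -0.0018], 0.67)]
top sanding_gate_right [([0.5695, 0.0197, 0.0585], 0.43)]
wrist sanding_gate_left [([0.5735, 0.1615, 0.0567], 0.97)]
wrist sanding_gate_right [([0.5723, 0.0222, 0.0612], 0.71)]
t 7.05 tcp [0.5708 0.1753 0.0612] F [-1.2  1.9 -0.2] w 0.00023459390874796274
[[ 1.    -0.018  0.   ]
 [-0.018 -1.    -0.   ]
 [ 0.     0.    -1.   ]]
```

```bash
python3 -m crank '{"rotation":[[0,0,0],[0,0,0],[0,0,0]],"dp":[[0,0.1,0],[0,0.2,0],[0,0.2,0]],"hand":[255,255,255]}' ; python3 -m crank '{"rotation":[[0,0,0],[0,0,0]],"dp":[[0,0.1,0],[0,0.1,0]],"hand":[255,255]}'
```

```text
time_s: 7.42
tool_pos: [0.5707, 0.1752, 0.0613]
ee_rot: [1.0, -0.009, 0.0, -0.002]
contact_force: [-1.9, 10.6, -1.5]
gripper_width: -0.0003
gripper_force: 4.8
time_s: 7.68
tool_pos: [0.5707, 0.1751, 0.0614]
ee_rot: [1.0, -0.01, 0.001, -0.003]
contact_force: [-1.0, 13.2, -2.2]
gripper_width: -0.0001
gripper_force: 6.7
```

Hard stop reached: position static, force rising to 13 N. I'll back off, rise and traverse to the right of the bell gate.

```bash
python3 -m crank '{"rotation":[[0,0,0],[0,0,0],[0,0,0],[0,0,0],[0,0,0]],"dp":[[0,-2,0],[0,-3,0],[0,-3,-5],[0,-3,-10],[0,-3,-13]],"hand":[255,255,255,255,255]}' ; python3 -m crank '{"rotation":[[0,0,0],[0,0,0],[0,0,0],[0,0,0],[0,0,0]],"dp":[[0,6,0],[0,12,0],[-1,18,0],[-1,24,0],[-1,30,0]],"hand":[255,255,255,255,255]}';  python3 -m crank '{"rotation":[[0,0,0],[0,0,0],[0,0,0],[0,0,0],[0,0,0]],"dp":[[0,6,0],[0,12,0],[0,17,0],[0,19,0],[0,19,0]],"hand":[255,255,255,255,255]}'; python3 - <<'E'
from h import *
N="bell_branch bell_gate_right sanding_gate_left".split()
look('wrist',N); look('top',N);look('side',N)
to(0.56,-0.28,0.06)
E
```

```text
time_s: 8.3
tool_pos: [0.5726, 0.2027, 0.1948]
ee_rot: [1.0, -0.009, 0.002, 0.0]
contact_force: [-0.1, 0.2, 0.2]
gripper_width: 0.0001
gripper_force: 0.0
time_s: 8.93
tool_pos: [0.5556, -0.0994, 0.1918]
ee_rot: [1.0, -0.009, 0.0, 0.001]
contact_force: [0.1, 0.6, -0.2]
gripper_width: 0.0001
gripper_force: 0.0
time_s: 9.55
tool_pos: [0.5521, -0.2879, 0.1912]
ee_rot: [1.0, -0.01, -0.0, -0.0]
contact_force: [0.5, 0.3, -1.0]
gripper_width: -0.0002
gripper_force: 0.0
wrist bell_branch [([0.5655, -0.1497, 0.0015], 0.8)]
wrist bell_gate_right [([0.5599, -0.2389, 0.0532], 0.84)]
wrist sanding_gate_left []
top bell_branch [([0.5607, -0.1461, -0.0023], 0.9)]
top bell_gate_right [([0.5611, -0.2384, 0.0548], 0.65)]
top sanding_gate_left [([0.5692, 0.1603, 0.0595], 0.6)]
side bell_branch [([0.56, -0.1429, -0.0009], 0.86)]
side bell_gate_right [([0.558, -0.234, 0.0539], 0.73), ([0.566, -0.0986, 0.0536], 0.54)]
side sanding_gate_left []
t 10.15 tcp [ 0.5522 -0.287   0.1913] F [-0.5  0.6  0.3] w -0.0001171997632668564
[[ 1.    -0.018  0.   ]
 [-0.018 -1.    -0.   ]
 [ 0.     0.    -1.   ]]
dp cm [ 0.76 -0.72 13.13] heading -1.0 az None rows 2.1082238482401334
```

```bash
python3 -m crank '{"rotation":[[0,0,0],[0,0,0],[0,0,0],[0,0,0],[0,0,0]],"dp":[[0.8,0,4],[0.8,0,8],[0.8,0,12],[0.8,0,13.1],[0.8,-1,13.1]],"hand":[255,255,255,255,255]}' ; python3 -m crank '{"rotation":[[0,0,0],[0,0,0],[0,0,0],[0,0,0],[0,0,0]],"dp":[[0,-1,0],[0,-1.6,0],[0,-2.1,0],[0,-2.6,0],[0,-3.1,0]],"hand":[255,255,255,255,255]}'
```

```text
time_s: 10.78
tool_pos: [0.5604, -0.2777, 0.0605]
ee_rot: [1.0, -0.01, -0.0, -0.0]
contact_force: [0.7, 0.3, -0.2]
gripper_width: 0.0001
gripper_force: 0.0
time_s: 11.4
tool_pos: [0.5612, -0.247, 0.0609]
ee_rot: [1.0, -0.009, 0.0, 0.001]
contact_force: [0.3, -3.2, 0.8]
gripper_width: -0.0001
gripper_force: 1.4
```

```bash
python3 -m crank '{"rotation":[[0,0,0],[0,0,0],[0,0,0],[0,0,0],[0,0,0]],"dp":[[0,-0.5,0],[0,-1,0],[0,-1.5,0],[0,-2,0],[0,-2.5,0]],"hand":[255,255,255,255,255]}'
```

```text
time_s: 12.02
tool_pos: [0.5616, -0.2212, 0.0604]
ee_rot: [1.0, -0.009, 0.0, 0.0]
contact_force: [2.0, -2.0, 2.0]
gripper_width: -0.0
gripper_force: 1.4
```

```bash
python3 -m crank '{"rotation":[[0,0,0],[0,0,0],[0,0,0],[0,0,0],[0,0,0]],"dp":[[0,-0.4,0],[0,-0.7,0],[0,-0.9,0],[0,-1.1,0],[0,-1.2,0]],"hand":[255,255,255,255,255]}'; python3 -m crank '{"rotation":[[0,0,0],[0,0,0]],"dp":[[0,-0.1,0],[0,-0.2,0]],"hand":[255,255]}'
```

```text
time_s: 12.65
tool_pos: [0.5615, -0.2093, 0.0602]
ee_rot: [1.0, -0.009, -0.0, -0.0]
contact_force: [2.3, -1.6, 1.5]
gripper_width: 0.0004
gripper_force: 1.3
time_s: 12.9
tool_pos: [0.5616, -0.208, 0.0603]
ee_rot: [1.0, -0.009, 0.0, 0.001]
contact_force: [2.0, -6.3, 0.2]
gripper_width: 0.0
gripper_force: 3.4
```

```bash
python3 -m crank '{"rotation":[[0,0,0],[0,0,0]],"dp":[[0,-0.1,0],[0,-0.2,0]],"hand":[255,255]}'; python3 -m crank '{"rotation":[[0,0,0],[0,0,0]],"dp":[[0,-0.1,0],[0,-0.1,0]],"hand":[255,255]}'
```

```text
time_s: 13.15
tool_pos: [0.5617, -0.2079, 0.0604]
ee_rot: [1.0, -0.009, 0.0, 0.002]
contact_force: [1.7, -13.3, -3.2]
gripper_width: -0.0001
gripper_force: 6.7
time_s: 13.4
tool_pos: [0.5617, -0.2078, 0.0604]
ee_rot: [1.0, -0.009, 0.0, 0.003]
contact_force: [1.6, -14.5, -4.7]
gripper_width: 0.0002
gripper_force: 7.4
```

Bell gate is shut at its stop. Next: retreat, rise, and turn the tool to face the lever.

```bash
python3 -m crank '{"rotation":[[0,0,0],[0,0,0],[0,0,-10],[0,0,-20],[0,0,-30]],"dp":[[0,2,0],[0,3,0],[0,3,-5],[0,3,-10],[0,3,-14]],"hand":[255,255,255,255,255]}' ; python3 -c "
from h import *
look('top',['bell_gate_left','bell_gate_right','sanding_gate_left','sanding_gate_right'])
to(0.40,0.16,0.2)"
```

```text
time_s: 14.02
tool_pos: [0.561, -0.2343, 0.2021]
ee_rot: [0.968, 0.253, 0.0, -0.0]
contact_force: [1.0, -1.0, 0.1]
gripper_width: -0.0003
gripper_force: 0.0
top bell_gate_left [([0.5608, -0.0506, 0.0589], 0.69)]
top bell_gate_right [([0.4088, 0.2545, 0.004], 0.46), ([0.456, 0.447, 0.0022], 0.42)]
top sanding_gate_left [([0.5692, 0.1619, 0.0562], 0.57)]
top sanding_gate_right [([0.5696, 0.0219, 0.0539], 0.55)]
t 14.275 tcp [ 0.5604 -0.2339  0.1989] F [ 0.1  1.1 -0.6] w 0.00015460625697983658
[[ 0.876  0.483 -0.002]
 [ 0.483 -0.876  0.002]
 [-0.001 -0.002 -1.   ]]
dp cm [ 4.980e+00 -4.224e+01 -1.000e-02] heading 28.9 az None rows 6.804912688682991
```

```bash
python3 -m crank '{"rotation":[[0,0,-10],[0,0,-20],[0,0,-30],[0,0,-40],[0,0,-50]],"dp":[[0.7,-6,-0.5],[1.4,-12,-1],[2.1,-18,-1],[2.8,-24,-1],[3.5,-30,-1]],"hand":[255,255,255,255,255]}' ; python3 -c "
from h import *
to(0.33,0.24,0.25,172)"
```

```text
time_s: 14.9
tool_pos: [0.4443, 0.0468, 0.2081]
ee_rot: [0.771, 0.637, -0.001, -0.002]
contact_force: [0.6, 0.0, -0.0]
gripper_width: -0.0004
gripper_force: 0.0
t 14.9 tcp [0.4443 0.0468 0.2081] F [ 0.6  0.  -0. ] w -0.0003940836370476801
[[ 0.188  0.982 -0.004]
 [ 0.982 -0.188  0.001]
 [ 0.    -0.004 -1.   ]]
dp cm [ 16.83 -14.87  -4.12] heading 79.2 az -92.8 rows 3.6536075508077284
```

```bash
python3 -m crank '{"rotation":[[0,0,-10],[0,0,-20],[0,0,-30],[0,0,-40],[0,0,-50]],"dp":[[4,0,-1],[9,0,-2],[14,0,-3],[18,0,-4],[20,0,-4]],"hand":[255,255,255,255,255]}' ; python3 -m crank '{"rotation":[[0,0,-10],[0,0,-20],[0,0,-30],[0,0,-40],[0,0,-43]],"dp":[[-0.5,-1,0],[-0.5,-1,0],[-0.5,-1,0],[-0.5,-1,0],[-0.5,-1,0]],"hand":[255,255,255,255,255]}' ; python3 - <<'E'
from h import *
p,o=look('wrist',['selector_nose','fan_controller'],'w4.png')
q,o=look('top',['selector_nose','fan_controller'])
look('side',['selector_nose','fan_controller'])
cv2.imwrite('pics/t4.png',cv2.resize(q['image'][190:270,150:230],(560,560),interpolation=cv2.INTER_CUBIC))
# top-plate footprint of the box from depth
z=q['range_z'];v,u=np.nonzero(z>0);Z=z[v,u]
X=np.linalg.inv(q['mtx'])@np.stack([u*Z,v*Z,Z]);W=(q['R'].T@(X-np.array(q['t']).reshape(3,1))).T
b=(abs(W[:,2]-.075)<.008)&(abs(W[:,0]-.41)<.09)&(abs(W[:,1]-.257)<.09)
r=cv2.minAreaRect(W[b,:2].astype(np.float32)*1000);print(b.sum(),r)
k=(W[:,2]>.1)&(W[:,2]<.125)&(abs(W[:,0]-.41)<.07)&(abs(W[:,1]-.257)<.07)
print(k.sum(),cv2.minAreaRect(W[k,:2].astype(np.float32)*1000))
st()
E
```

```text
time_s: 15.52
tool_pos: [0.4842, 0.2431, 0.2487]
ee_rot: [0.428, 0.904, -0.001, -0.001]
contact_force: [0.4, -0.3, 0.6]
gripper_width: -0.0001
gripper_force: 0.0
time_s: 16.15
tool_pos: [0.479, 0.2309, 0.2476]
ee_rot: [0.069, 0.998, -0.001, -0.002]
contact_force: [0.3, 0.0, 0.0]
gripper_width: 0.0002
gripper_force: 0.0
wrist selector_nose [([0.419, 0.3046, 0.0986], 0.97)]
wrist fan_controller [([0.415, 0.2539, -0.0009], 0.97), ([0.652, -0.3128, 0.0014], 0.71)]
top selector_nose [([0.561, -0.146, -0.0013], 0.64), ([0.4156, 0.2965, 0.1013], 0.63)]
top fan_controller [([0.4073, 0.2548, 0.0019], 0.83), ([0.6507, -0.3154, -0.0038], 0.71)]
side selector_nose [([0.4135, 0.3038, 0.1], 0.57)]
side fan_controller [([0.4154, 0.2542, 0.0012], 0.83), ([0.436, -0.0259, 0.0], 0.75)]
389 ((437.9788513183594, 253.40467834472656), (60.64221954345703, 135.3253173828125), 2.8759608268737793)
61 ((415.728759765625, 276.0572509765625), (11.395783424377441, 51.48219299316406), 0.30954280495643616)
t 16.6 tcp [0.4802 0.2312 0.2501] F [-0.3  0.3 -0.1] w 3.214540478374398e-05
[[-0.99  0.14 -0.  ]
 [ 0.14  0.99 -0.  ]
 [ 0.   -0.   -1.  ]]
```

View pics/w4.png

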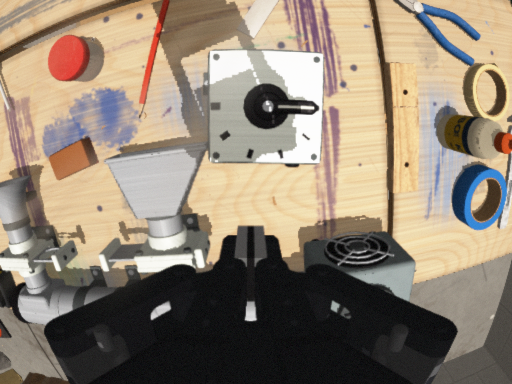

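View pics/t4.png

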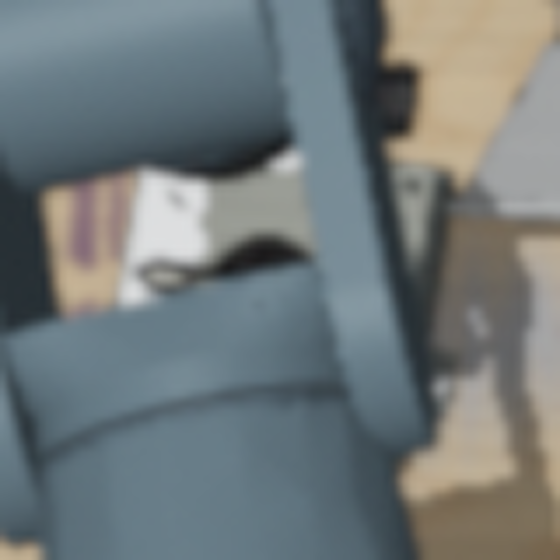

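Wrist view: lever axis at px (268,106), nose at (318,107) over the off spot. Step bars run clockwise from (306,137) to step 4 at (225,135) and step 5 at (215,105). I'll compute the geometry from these.

```bash
python3 - <<'E'
from h import *
p=arm.camera('wrist')
K=p['mtx'];R=np.array(p['R']);t=np.array(p['t']).ravel();C=-R.T@t
def up(u,v,z):
    a=np.array([(u-K[0,2])/K[0,0],(v-K[1,2])/K[1,1]]);th=np.linalg.norm(a)
    d=R.T@np.r_[a/th*np.sin(th),np.cos(th)]
    return (C+d*(z-C[2])/d[2])[:2]
A=up(268,106,.112);n=up(318,107,.112);print('cam',C,'axis',A,'nose',n,np.linalg.norm(n-A),np.degrees(np.arctan2(*(n-A)[::-1])))
for q in [(306,137),(281,153),(249,154),(225,135),(215,105)]:
    w=up(*q,.075)-A;print(np.round(w,4),np.linalg.norm(w),np.degrees(np.arctan2(w[1],w[0])))
c=[up(*q,.075) for q in [(209,50),(321,50),(324,163),(209,162)]];print(np.mean(c,0),np.round(c,4))
E
```

```text
cam [0.41147796 0.24153281 0.39308427] axis [0.41359346 0.25789499] nose [0.41998503 0.30519436] 0.04772926399566412 82.30423551453077
[0.0385 0.0387] 0.054618325559298596 45.159408897457986
[0.0525 0.0095] 0.0533362633634432 10.236410344257552
[ 0.0488 -0.025 ] 0.05489352386772735 -27.149603462016305
[ 0.0246 -0.0476] 0.05357452073266655 -62.63199991003537
[-0.009  -0.0532] 0.05399583484875379 -99.56250038473586
[0.41288969 0.25862035] [[0.3442 0.2069]
 [0.3591 0.3253]
 [0.4834 0.314 ]
 [0.4648 0.1883]]
```

```bash
cat >> h.py <<'E'
A=np.array([.4133,.258])
def plan(wps,r=.036):   # wps: (phi deg, offset from the lever's mid line, z)
    s,R=st(); h0=np.degrees(np.arctan2(R[1,0],R[0,0]))
    for f,d,z in wps:
        a=np.radians(f);e=np.array([np.cos(a),np.sin(a)]);n=np.array([-e[1],e[0]])
        P=np.r_[A+r*e+d*n,z]
        print((f,d,z),'P',np.round(P,3),'dp',np.round(R.T@(P-s['tool_pos'])*100,2),'az',round((h0-(f+90)+180)%360-180,1))
E
python3 -c "
from h import *
plan([(82,.045,.2),(82,.045,.093),(82,.024,.093)])"
```

```text
t 16.65 tcp [0.4802 0.2311 0.2502] F [ 1.2 -0.   0.4] w -0.0001516999857618452
[[-0.99  0.14 -0.  ]
 [ 0.14  0.99 -0.  ]
 [ 0.   -0.   -1.  ]]
(82, 0.045, 0.2) P [0.374 0.3   0.2  ] dp [11.51  5.31  5.02] az -0.1
(82, 0.045, 0.093) P [0.374 0.3   0.093] dp [11.5   5.31 15.72] az -0.1
(82, 0.024, 0.093) P [0.395 0.297 0.093] dp [ 9.4   5.32 15.72] az -0.1
```

```bash
python3 -m crank '{"rotation":[[0,0,0],[0,0,0],[0,0,0],[0,0,0],[0,0,0]],"dp":[[5,2.5,2],[10,5,4],[11.5,5.3,7],[11.5,5.3,12],[11.5,5.3,15.7]],"hand":[255,255,255,255,255]}' ; python3 -m crank '{"rotation":[[0,0,0],[0,0,0],[0,0,0],[0,0,0]],"dp":[[-0.6,0,0],[-1.2,0,0],[-1.8,0,0],[-2.2,0,0]],"hand":[255,255,255,255]}'; python3 -c "
from h import *
look('wrist',['selector_nose'],'w5.png')
plan([(82,.018,.093),(76,.018,.093),(70,.018,.093),(64,.018,.093),(60,.018,.093)])"
```

```text
time_s: 17.27
tool_pos: [0.373, 0.2997, 0.0917]
ee_rot: [0.07, 0.998, -0.0, -0.0]
contact_force: [-0.4, 0.4, -0.7]
gripper_width: 0.0001
gripper_force: 0.0
time_s: 17.77
tool_pos: [0.3972, 0.297, 0.0948]
ee_rot: [0.07, 0.998, 0.001, 0.001]
contact_force: [0.7, -0.3, 0.3]
gripper_width: -0.0
gripper_force: 0.0
wrist selector_nose []
t 17.875 tcp [0.3966 0.2968 0.0942] F [-0.1 -0.3 -0.3] w 7.820516338165176e-05
[[-0.99   0.141  0.002]
 [ 0.141  0.99   0.001]
 [-0.001  0.001 -1.   ]]
(82, 0.018, 0.093) P [0.4   0.296 0.093] dp [-0.39 -0.01  0.12] az -0.1
(76, 0.018, 0.093) P [0.405 0.297 0.093] dp [-0.78  0.16  0.12] az 5.9
(70, 0.018, 0.093) P [0.409 0.298 0.093] dp [-1.18  0.29  0.12] az 11.9
(64, 0.018, 0.093) P [0.413 0.298 0.093] dp [-1.59  0.38  0.12] az 17.9
(60, 0.018, 0.093) P [0.416 0.298 0.093] dp [-1.87  0.41  0.12] az 21.9
```

View pics/w5.png

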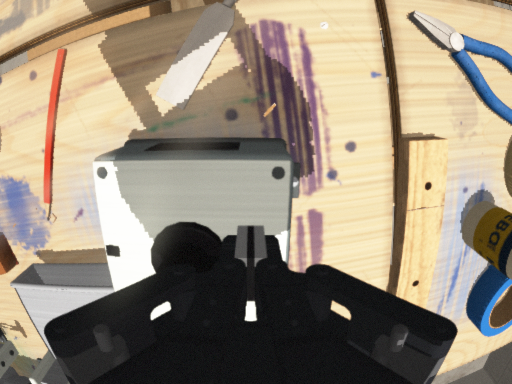

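The fingertips (px ~250,240) stand behind the lever, beside the knob (187,245), and the lever itself is hidden. Pushing for the first click.

```bash
python3 -m crank '{"rotation":[[0,0,0],[0,0,6],[0,0,12]],"dp":[[-0.4,0,0.1],[-0.8,0.2,0.1],[-1.2,0.3,0.1]],"hand":[255,255,255]}'; python3 -m crank '{"rotation":[[0,0,6],[0,0,10]],"dp":[[-0.4,0,0],[-0.7,0,0]],"hand":[255,255]}'; python3 -c "
from h import *
look('wrist',['selector_nose']); look('top',['selector_nose']); look('side',['selector_nose'])
st()"
```

```text
time_s: 18.25
tool_pos: [0.404, 0.2984, 0.0922]
ee_rot: [0.176, 0.984, -0.001, -0.006]
contact_force: [-22.0, 3.6, 17.9]
gripper_width: 0.0001
gripper_force: 10.9
time_s: 18.5
tool_pos: [0.4144, 0.2957, 0.0922]
ee_rot: [0.26, 0.966, 0.0, -0.0]
contact_force: [0.3, 0.3, 0.9]
gripper_width: -0.0001
gripper_force: 0.2
wrist selector_nose []
top selector_nose [([0.4381, 0.2919, 0.0995], 0.67)]
side selector_nose [([0.4374, 0.2965, 0.0971], 0.76)]
t 18.8 tcp [0.4144 0.2955 0.0922] F [-0.5 -0.4  0.5] w 0.00038736256713651563
[[-0.866  0.5   -0.   ]
 [ 0.5    0.866 -0.   ]
 [ 0.    -0.    -1.   ]]
```

The force peaked at 22 N, higher than expected, while I was also shifting z in contact. I'll back off and check the lever before the next click.

```bash
python3 -m crank '{"rotation":[[0,0,0],[0,0,0],[0,0,0],[0,0,0]],"dp":[[1,0,0],[1.5,0,-3],[1.5,0,-8],[1.5,0,-12]],"hand":[255,255,255,255]}'; python3 - <<'E'
from h import *
p,o=look('wrist',['selector_nose'],'w6.png')
q,o=look('top',['selector_nose']); look('side',['selector_nose'])
cv2.imwrite('pics/c6.png',np.hstack([cv2.resize(p['image'][130:330,100:400],(480,320)),cv2.resize(q['image'][200:255,160:215],(320,320),interpolation=cv2.INTER_CUBIC)]))
z=q['range_z'];v,u=np.nonzero(z>0);Z=z[v,u]
X=np.linalg.inv(q['mtx'])@np.stack([u*Z,v*Z,Z]);W=(q['R'].T@(X-np.array(q['t']).reshape(3,1))).T
k=(W[:,2]>.1)&(W[:,2]<.12)&(abs(W[:,0]-.413)<.06)&(abs(W[:,1]-.257)<.06)
m=W[k,:2]*1000;print(k.sum(),cv2.minAreaRect(m.astype(np.float32)),cv2.fitLine(m.astype(np.float32),cv2.DIST_L2,0,.01,.01).ravel())
st()
E
```

```text
time_s: 19.3
tool_pos: [0.401, 0.3035, 0.2141]
ee_rot: [0.259, 0.966, 0.0, 0.0]
contact_force: [0.1, -0.7, 0.2]
gripper_width: -0.0002
gripper_force: 0.0
wrist selector_nose [([0.4385, 0.2961, 0.0999], 0.64)]
top selector_nose [([0.5671, 0.1148, 0.0046], 0.55), ([0.4396, 0.2927, 0.1018], 0.52)]
side selector_nose [([0.4387, 0.2941, 0.0933], 0.73)]
132 ((421.8458557128906, 268.3464050292969), (58.68144989013672, 25.54624366760254), 43.956417083740234) [  0.6020104   0.7984882 418.07114   267.03177  ]
t 19.6 tcp [0.4004 0.3028 0.2107] F [ 0.7 -0.2 -0.1] w 6.27359016288841e-05
[[-0.866  0.501 -0.003]
 [ 0.501  0.866 -0.001]
 [ 0.002 -0.002 -1.   ]]
```

View pics/c6.png

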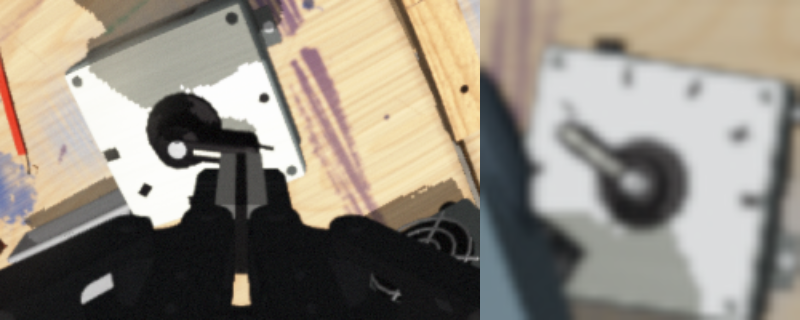

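```bash
cat >> h.py <<'E'
def lever():
    for c in ('top','side'):
        q=arm.camera(c)
        z=q['range_z'];v,u=np.nonzero(z>0);Z=z[v,u]
        X=np.linalg.inv(q['mtx'])@np.stack([u*Z,v*Z,Z]);W=(q['R'].T@(X-np.array(q['t']).reshape(3,1))).T
        for lo in (.092,.102):
            d=W[:,:2]-A;r=np.hypot(*d.T)
            k=(W[:,2]>lo)&(W[:,2]<.118)&(r>.03)&(r<.055)
            m=d[k].mean(0) if k.any() else np.zeros(2)
            print(c,lo,k.sum(),np.round(m,4),'phi',round(np.degrees(np.arctan2(m[1],m[0])),1))
    return q
E
python3 -c "
from h import *
lever();st()"
```

```text
top 0.092 25 [0.0205 0.0298] phi 55.5
top 0.102 24 [0.0203 0.0299] phi 55.9
side 0.092 11 [0.024  0.0241] phi 45.0
side 0.102 6 [0.0233 0.0257] phi 47.9
t 19.7 tcp [0.4005 0.3027 0.2105] F [-0.7 -0.  -0.6] w -0.00011289518810041316
[[-0.866  0.501 -0.003]
 [ 0.501  0.866 -0.001]
 [ 0.002 -0.003 -1.   ]]
```

```bash
python3 -m crank '{"rotation":[[0,0,0],[0,0,0],[0,0,0],[0,0,0]],"dp":[[-5,0,-2],[-9,0,-4],[-11,0,-4],[-11,0,-4]],"hand":[255,255,255,255]}'; cat >> h.py <<'E'
def wray(p):
    K=p['mtx'];R=np.array(p['R']);C=-R.T@np.array(p['t']).ravel()
    def up(u,v,z):
        a=np.array([(u-K[0,2])/K[0,0],(v-K[1,2])/K[1,1]]);th=np.linalg.norm(a)
        d=R.T@np.r_[a/th*np.sin(th),np.cos(th)]
        return (C+d*(z-C[2])/d[2])[:2]
    return up
def wmap(p,name,z=.112):   # rectified plan of the plane z, 0.2 mm/px, 600x600, +x up, +y left, centred on A
    K=p['mtx'];R=np.array(p['R']);t=np.array(p['t']).ravel()
    i,j=np.mgrid[0:600,0:600]
    W=np.stack([A[0]+(300-i)*2e-4,A[1]+(300-j)*2e-4,np.full(i.shape,z)],-1)
    c=W@R.T+t;rh=np.hypot(c[...,0],c[...,1]);th=np.arctan2(rh,c[...,2])
    m=cv2.remap(p['image'],(K[0,2]+K[0,0]*th*c[...,0]/rh).astype(np.float32),(K[1,2]+K[1,1]*th*c[...,1]/rh).astype(np.float32),cv2.INTER_LINEAR)
    cv2.imwrite('pics/'+name,m);return m
E
python3 -c "
from h import *
p,o=look('wrist',['selector_nose','fan_controller'],'w7.png')
wmap(p,'m7.png');st()"
```

```text
time_s: 20.2
tool_pos: [0.4964, 0.2474, 0.2504]
ee_rot: [0.26, 0.966, -0.001, -0.001]
contact_force: [-0.0, -0.1, -1.0]
gripper_width: 0.0
gripper_force: 0.0
wrist selector_nose [([0.4432, 0.2953, 0.1006], 0.79)]
wrist fan_controller [([0.415, 0.2549, 0.0013], 0.7)]
t 20.35 tcp [0.4952 0.2485 0.2507] F [-0.1 -0.2  0.3] w -4.255479000658685e-05
[[-0.866  0.5   -0.003]
 [ 0.5    0.866 -0.   ]
 [ 0.002 -0.002 -1.   ]]
```

View pics/m7.png

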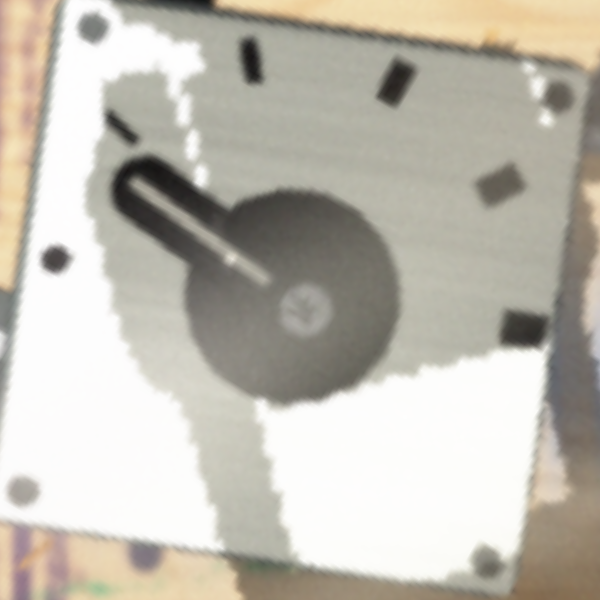

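The rectified plan shows the axis at (305,308), the lever line end at (130,178) giving about 53°, and the step 1 bar at 45°. The lever is past the crest but short of step 1, perhaps creeping, so I'll measure it numerically over time.

```bash
cat >> h.py <<'E'
def ang(name='m.png',c=(305,308)):
    p=arm.camera('wrist');g=cv2.cvtColor(wmap(p,name),cv2.COLOR_BGR2GRAY)
    i,j=np.mgrid[0:600,0:600];dx=c[1]-i;dy=c[0]-j;r=np.hypot(dx,dy)
    k=(g<75)&(r>125)&(r<195);k=cv2.morphologyEx(k.astype(np.uint8),cv2.MORPH_OPEN,np.ones((9,9)))
    n,l,s,ce=cv2.connectedComponentsWithStats(k)
    for q in range(1,n):
        if s[q,4]>400: x,y=c[1]-ce[q,1],c[0]-ce[q,0]; print('dark',s[q,4],'phi',round(np.degrees(np.arctan2(y,x)),1),'r',round(np.hypot(x,y)/5,1))
E
python3 -c "
from h import *
ang()"; python3 -m crank '{"rotation":[[0,0,0],[0,0,0],[0,0,0],[0,0,0],[0,0,0]],"dp":[[0,0,0],[0,0,0],[0,0,0],[0,0,0],[0,0,0]],"hand":[255,255,255,255,255]}'; python3 -c "
from h import *
ang()"
```

```text
dark 1454 phi 46.3 r 32.2
dark 1367 phi 60.7 r 32.6
time_s: 21.02
tool_pos: [0.4968, 0.2479, 0.2523]
ee_rot: [0.259, 0.966, 0.0, 0.0]
contact_force: [-0.1, -1.6, 0.7]
gripper_width: 0.0001
gripper_force: 0.0
dark 1461 phi 46.4 r 32.2
dark 1130 phi 60.6 r 33.4
```

```bash
sed -i 's/^A=.*/A=np.array([.4120,.2572])/' h.py; python3 -c "
from h import *
plan([(53,.04,.2),(53,.04,.098),(53,.023,.098)],.038)"
```

```text
t 21.075 tcp [0.4968 0.2479 0.2523] F [0.3 0.5 0. ] w -2.3138170741443575e-05
[[-0.865  0.501 -0.   ]
 [ 0.501  0.865 -0.   ]
 [ 0.    -0.    -1.   ]]
(53, 0.04, 0.2) P [0.403 0.312 0.2  ] dp [11.31  0.81  5.23] az 6.9
(53, 0.04, 0.098) P [0.403 0.312 0.098] dp [11.31  0.81 15.43] az 6.9
(53, 0.023, 0.098) P [0.417 0.301 0.098] dp [ 9.63  0.61 15.43] az 6.9
```

```bash
python3 -m crank '{"rotation":[[0,0,3],[0,0,7],[0,0,7],[0,0,7],[0,0,7]],"dp":[[5,0.4,3],[11.3,0.8,5],[11.3,0.8,10],[11.3,0.8,15.4],[11.3,0.8,15.4]],"hand":[255,255,255,255,255]}'; python3 -m crank '{"rotation":[[0,0,0],[0,0,0],[0,0,0],[0,0,0]],"dp":[[-0.6,0,0],[-1.2,0,0],[-1.7,0,0],[-1.7,0,0]],"hand":[255,255,255,255]}'; python3 -c "
from h import *
plan([(53,.018,.098),(50,.018,.098),(47,.018,.098),(44,.018,.098),(35,.018,.098),(26,.018,.098)],.038)"
```

```text
time_s: 21.7
tool_pos: [0.3995, 0.31, 0.0943]
ee_rot: [0.318, 0.948, -0.003, -0.004]
contact_force: [0.6, 0.6, 0.2]
gripper_width: 0.0002
gripper_force: 0.0
time_s: 22.2
tool_pos: [0.4175, 0.3011, 0.0993]
ee_rot: [0.318, 0.948, 0.001, 0.001]
contact_force: [-0.4, 0.9, 0.6]
gripper_width: -0.0
gripper_force: 0.0
t 22.2 tcp [0.4175 0.3011 0.0993] F [-0.4  0.9  0.6] w -4.6997732914716196e-06
[[-0.797  0.603  0.002]
 [ 0.603  0.797  0.001]
 [-0.001  0.002 -1.   ]]
(53, 0.018, 0.098) P [0.42  0.298 0.098] dp [-0.4  -0.04  0.13] az -0.1
(50, 0.018, 0.098) P [0.423 0.298 0.098] dp [-0.61  0.05  0.13] az 2.9
(47, 0.018, 0.098) P [0.425 0.297 0.098] dp [-0.81  0.13  0.13] az 5.9
(44, 0.018, 0.098) P [0.427 0.297 0.098] dp [-1.02  0.2   0.13] az 8.9
(35, 0.018, 0.098) P [0.433 0.294 0.098] dp [-1.67  0.33  0.13] az 17.9
(26, 0.018, 0.098) P [0.438 0.29  0.098] dp [-2.33  0.37  0.13] az 26.9
```

Small steps with force readings:

```bash
f(){ grep -E "tool_pos|contact|gripper_f"; }
python3 -m crank '{"rotation":[[0,0,0],[0,0,0]],"dp":[[-0.3,0,0],[-0.4,0,0]],"hand":[255,255]}'|f; python3 -m crank '{"rotation":[[0,0,2]],"dp":[[-0.1,0,0]],"hand":[255]}'|f;  python3 -m crank '{"rotation":[[0,0,2]],"dp":[[-0.2,0,0]],"hand":[255]}'|f;  python3 -m crank '{"rotation":[[0,0,2]],"dp":[[-0.2,0,0]],"hand":[255]}'|f; python3 -c "
from h import *
look('top',['selector_nose']);look('side',['selector_nose'])"
```

```text
tool_pos: [0.4197, 0.2988, 0.0983]
contact_force: [0.2, -0.5, -0.1]
gripper_force: 0.0
tool_pos: [0.4204, 0.2982, 0.0982]
contact_force: [0.0, -0.6, -0.5]
gripper_force: 0.0
tool_pos: [0.422, 0.2969, 0.0982]
contact_force: [0.0, -0.6, -1.0]
gripper_force: 0.0
tool_pos: [0.4236, 0.2956, 0.0983]
contact_force: [0.6, -0.1, -1.0]
gripper_force: 0.0
top selector_nose [([0.4426, 0.2862, 0.1029], 0.43)]
side selector_nose [([0.4419, 0.2936, 0.0934], 0.54)]
```

```bash
f(){ grep -E "tool_pos|contact|gripper_f"; }
python3 -m crank '{"rotation":[[0,0,3]],"dp":[[-0.2,0,0]],"hand":[255]}'|f; python3 -m crank '{"rotation":[[0,0,3]],"dp":[[-0.2,0,0]],"hand":[255]}'|f;  python3 -m crank '{"rotation":[[0,0,3]],"dp":[[-0.2,0,0]],"hand":[255]}'|f;  python3 -m crank '{"rotation":[[0,0,3]],"dp":[[-0.2,0,0]],"hand":[255]}'|f; python3 -c "
from h import *
look('top',['selector_nose']);look('side',['selector_nose']);st()"
```

```text
tool_pos: [0.4249, 0.2947, 0.0984]
contact_force: [-1.4, 3.2, 1.7]
gripper_force: 1.9
tool_pos: [0.4261, 0.2943, 0.0986]
contact_force: [-2.4, 9.2, 0.8]
gripper_force: 4.1
tool_pos: [0.4273, 0.2938, 0.0988]
contact_force: [-3.8, 12.7, 0.7]
gripper_force: 6.1
tool_pos: [0.4286, 0.2932, 0.0991]
contact_force: [-4.5, 17.4, 0.8]
gripper_force: 8.1
top selector_nose [([0.3933, -0.2978, -0.0014], 0.71), ([0.4428, 0.2844, 0.1038], 0.57)]
side selector_nose [([0.4463, 0.2846, 0.0948], 0.47), ([0.5674, 0.1167, 0.0004], 0.4)]
t 23.725 tcp [0.4286 0.2933 0.0991] F [-2.1 15.   0.5] w -4.864999276461756e-05
[[-0.572  0.82   0.   ]
 [ 0.82   0.572  0.008]
 [ 0.006  0.005 -1.   ]]
```

```bash
f(){ grep -E "tool_pos|contact|gripper_f"; }
python3 -m crank '{"rotation":[[0,0,0],[0,0,0]],"dp":[[0,0,0],[0,0,0]],"hand":[255,255]}'|f; python3 -m crank '{"rotation":[[0,0,0],[0,0,0]],"dp":[[0,0,0],[0,0,0]],"hand":[255,255]}'|f; python3 -c "
from h import *
p=arm.camera('wrist');m=wmap(p,'m8.png');lever()
q=arm.camera('top');s=arm.camera('side')
print([ (np.round(d['position'],4),d['confidence']) for d in arm.landmark_of('selector_nose',s)[:1]])
def pix(q,X): c=np.array(q['R'])@X+np.array(q['t']).ravel();u=q['mtx']@(c/c[2]);return u[:2].astype(int)
L=[]
for q,w in ((q,28),(s,28)):
    u=pix(q,np.array([.425,.27,.1]));L.append(cv2.resize(q['image'][u[1]-w:u[1]+w,u[0]-w:u[0]+w],(400,400),interpolation=cv2.INTER_CUBIC))
cv2.imwrite('pics/c8.png',np.hstack(L))
"
```

```text
tool_pos: [0.4286, 0.2933, 0.0991]
contact_force: [-3.2, 15.1, -0.0]
gripper_force: 6.9
tool_pos: [0.4285, 0.2933, 0.099]
contact_force: [-3.1, 15.0, 0.1]
gripper_force: 6.9
top 0.092 0 [0. 0.] phi 0.0
top 0.102 0 [0. 0.] phi 0.0
side 0.092 29 [0.0281 0.0215] phi 37.4
side 0.102 22 [0.0271 0.0236] phi 41.0
[(array([0.4444, 0.2847, 0.0955]), 0.46)]
```

View pics/c8.png

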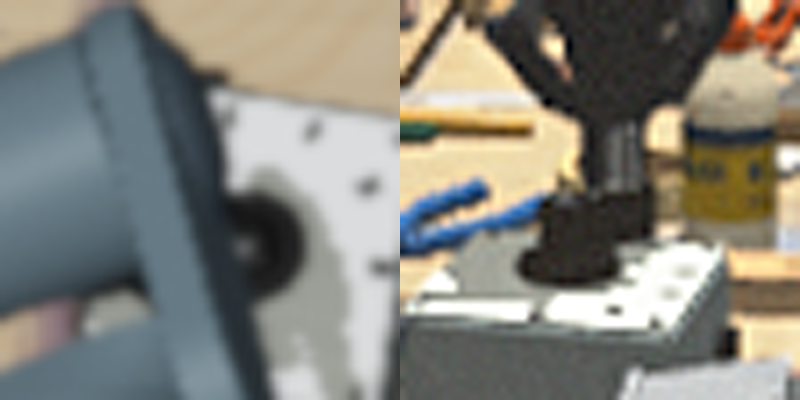

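Crop: the fingers stand beside the lever, and the static force of 15 N implies contact on the finger's inner edge near r≈20 mm, which is a short arm. I'll back off and push farther out, at r = 50 mm.

```bash
f(){ grep -E "tool_pos|contact|gripper_f"; }
python3 -m crank '{"rotation":[[0,0,-5],[0,0,-8],[0,0,-8],[0,0,-8]],"dp":[[0.8,0,0],[1.5,1,0],[1.5,2,0],[1.5,2,0]],"hand":[255,255,255,255]}'|f;  python3 -c "
from h import *
look('side',['selector_nose']);lever()
plan([(43,.024,.098),(43,.018,.098),(39,.018,.098),(35,.018,.098),(31,.018,.098),(27,.018,.098),(24,.018,.098),(21,.018,.098)],.050)"
```

```text
tool_pos: [0.4378, 0.3138, 0.0985]
contact_force: [-0.4, -0.6, -0.0]
gripper_force: 0.0
side selector_nose [([0.4406, 0.2876, 0.0984], 0.48)]
top 0.092 23 [0.0262 0.0248] phi 43.4
top 0.102 20 [0.0257 0.0253] phi 44.5
side 0.092 38 [0.0235 0.0337] phi 55.2
side 0.102 32 [0.0223 0.0366] phi 58.6
t 25.225 tcp [0.4367 0.3132 0.0981] F [-1.  -1.1 -0.4] w -0.0002956241930508002
[[-0.681  0.732 -0.   ]
 [ 0.732  0.681 -0.   ]
 [ 0.    -0.    -1.   ]]
(43, 0.024, 0.098) P [0.432 0.309 0.098] dp [-0.01 -0.63  0.01] az -0.1
(43, 0.018, 0.098) P [0.436 0.304 0.098] dp [-0.61 -0.63  0.01] az -0.1
(39, 0.018, 0.098) P [0.44  0.303 0.098] dp [-0.97 -0.51  0.01] az 3.9
(35, 0.018, 0.098) P [0.443 0.301 0.098] dp [-1.33 -0.42  0.01] az 7.9
(31, 0.018, 0.098) P [0.446 0.298 0.098] dp [-1.69 -0.36  0.01] az 11.9
(27, 0.018, 0.098) P [0.448 0.296 0.098] dp [-2.06 -0.32  0.01] az 15.9
(24, 0.018, 0.098) P [0.45  0.294 0.098] dp [-2.34 -0.31  0.01] az 18.9
(21, 0.018, 0.098) P [0.452 0.292 0.098] dp [-2.62 -0.31  0.01] az 21.9
```

```bash
f(){ grep -E "tool_pos|contact|gripper_f"; }
python3 -m crank '{"rotation":[[0,0,0],[0,0,0],[0,0,4],[0,0,8]],"dp":[[-0.3,-0.6,0],[-0.6,-0.6,0],[-1,-0.5,0],[-1.3,-0.4,0]],"hand":[255,255,255,255]}'|f; python3 -m crank '{"rotation":[[0,0,4],[0,0,8]],"dp":[[-0.4,0,0],[-0.8,0,0]],"hand":[255,255]}'|f; python3 -c "
from h import *
look('side',['selector_nose']);look('top',['selector_nose']);lever()
plan([(27,.018,.098),(24,.018,.098),(21,.018,.098)],.050)"
```

```text
tool_pos: [0.4423, 0.3022, 0.0985]
contact_force: [-2.5, 5.8, 0.7]
gripper_force: 2.7
tool_pos: [0.4469, 0.2982, 0.0992]
contact_force: [-4.3, 18.2, 1.2]
gripper_force: 8.8
side selector_nose [([0.4462, 0.2904, 0.0986], 0.57)]
top selector_nose [([0.4474, 0.2838, 0.0982], 0.49)]
top 0.092 0 [0. 0.] phi 0.0
top 0.102 0 [0. 0.] phi 0.0
side 0.092 50 [0.0327 0.0246] phi 36.9
side 0.102 38 [0.0323 0.0268] phi 39.7
t 26.275 tcp [0.4468 0.2983 0.0992] F [-2.8 17.9  0.6] w 0.00022859051756666274
[[-0.451  0.892  0.   ]
 [ 0.892  0.451  0.009]
 [ 0.008  0.004 -1.   ]]
(27, 0.018, 0.098) P [0.448 0.296 0.098] dp [-0.28  0.03  0.11] az -0.2
(24, 0.018, 0.098) P [0.45  0.294 0.098] dp [-0.55  0.12  0.11] az 2.8
(21, 0.018, 0.098) P [0.452 0.292 0.098] dp [-0.81  0.19  0.11] az 5.8
```

```bash
f(){ grep -E "tool_pos|contact|gripper_f"; }
python3 -m crank '{"rotation":[[0,0,1.5]],"dp":[[-0.15,0,0]],"hand":[255]}'|f; python3 -m crank '{"rotation":[[0,0,1.5]],"dp":[[-0.15,0,0]],"hand":[255]}'|f
```

```text
tool_pos: [0.4475, 0.2975, 0.0993]
contact_force: [-3.3, 20.6, 1.0]
gripper_force: 9.1
tool_pos: [0.4483, 0.2968, 0.0995]
contact_force: [-3.1, 21.4, -0.0]
gripper_force: 10.1
```

```bash
f(){ grep -E "tool_pos|contact|gripper_f"; }
python3 -m crank '{"rotation":[[0,0,1.5]],"dp":[[-0.15,0,0]],"hand":[255]}'|f; python3 -m crank '{"rotation":[[0,0,1.5]],"dp":[[-0.15,0,0]],"hand":[255]}'|f; python3 -c "
from h import *
look('side',['selector_nose']);look('top',['selector_nose']);lever();st()"
```

```text
tool_pos: [0.4491, 0.2959, 0.0996]
contact_force: [-2.8, 25.0, -1.2]
gripper_force: 10.9
tool_pos: [0.4525, 0.2913, 0.0998]
contact_force: [8.0, 3.7, -2.7]
gripper_force: 3.6
side selector_nose [([0.4508, 0.2757, 0.0972], 0.61)]
top selector_nose [([0.4532, 0.2722, 0.1026], 0.57)]
top 0.092 0 [0. 0.] phi 0.0
top 0.102 0 [0. 0.] phi 0.0
side 0.092 52 [0.0382 0.0148] phi 21.2
side 0.102 36 [0.0376 0.0172] phi 24.6
t 27.075 tcp [0.4533 0.2891 0.0998] F [10.3 -1.4 -1.7] w 0.00018710118646462237
[[-0.358  0.934  0.009]
 [ 0.934  0.358  0.001]
 [-0.002  0.009 -1.   ]]
```

```bash
f(){ grep -E "tool_pos|contact|gripper_f"; }
python3 -m crank '{"rotation":[[0,0,0],[0,0,0],[0,0,0],[0,0,0],[0,0,0]],"dp":[[1,0,0],[2,0,-2],[1,0,-8],[-4,-1,-13],[-9,-2,-15]],"hand":[255,255,255,255,255]}'|f; python3 -m crank '{"rotation":[[0,0,0],[0,0,0]],"dp":[[0,0,0],[0,0,0]],"hand":[255,255]}'|f; sed -i 's/305,308/300,300/' h.py; python3 - <<'E'
from h import *
p,o=look('wrist',['selector_nose','fan_controller'],'w9.png')
m=wmap(p,'m9.png');g=cv2.cvtColor(m,cv2.COLOR_BGR2GRAY)
ang()
# ring profile: where it is dark at several radii
for r in (28,33,38,43):
    a=np.arange(-110,100,1);v=[g[int(300-r*5*np.cos(np.radians(q))),int(300-r*5*np.sin(np.radians(q)))] for q in a]
    d=a[np.array(v)<75];print(r,d.tolist())
look('top',['selector_nose','fan_controller']);look('side',['selector_nose']);lever()
st()
E
```

```text
tool_pos: [0.4637, 0.1983, 0.2509]
contact_force: [-0.2, 0.7, -0.2]
gripper_force: 0.0
tool_pos: [0.4626, 0.1987, 0.2473]
contact_force: [-0.6, 0.3, 0.1]
gripper_force: 0.0
wrist selector_nose [([0.4628, 0.2648, 0.0959], 0.61)]
wrist fan_controller [([0.4147, 0.2546, -0.001], 0.94)]
dark 1100 phi 1.9 r 31.8
dark 911 phi 17.6 r 32.2
28 [-2, -1, 0, 1, 2, 3, 4, 16, 17, 18, 19, 20, 21]
33 [0, 1, 2, 3, 4, 5, 15, 16, 17, 18, 19]
38 [1, 2, 3, 4, 5, 14, 15, 16, 17, 18]
43 [4, 5, 6, 13, 14, 15]
top selector_nose [([0.4552, 0.2614, 0.1047], 0.76)]
top fan_controller [([0.4086, 0.2549, 0.0028], 0.57)]
side selector_nose [([0.458, 0.2634, 0.0953], 0.71)]
top 0.092 0 [0. 0.] phi 0.0
top 0.102 0 [0. 0.] phi 0.0
side 0.092 28 [ 0.0362 -0.0025] phi -4.0
side 0.102 15 [ 0.0362 -0.002 ] phi -3.1
t 28.5 tcp [0.4631 0.1988 0.248 ] F [-0.1 -0.7  0.4] w -0.0002017165624729697
[[-0.358  0.934 -0.   ]
 [ 0.934  0.358 -0.   ]
 [ 0.    -0.    -1.   ]]
```

The lever now sits at 9.7°, exactly step 2. For the third click I'll run slightly higher (z = 0.103) with finer steps.

```bash
python3 -c "
from h import *
plan([(10,.04,.2),(10,.04,.103),(10,.022,.103)],.05)"
```

```text
t 28.5 tcp [0.4631 0.1988 0.248 ] F [-0.1 -0.7  0.4] w -0.0002017165624729697
[[-0.358  0.934 -0.   ]
 [ 0.934  0.358 -0.   ]
 [ 0.    -0.    -1.   ]]
(10, 0.04, 0.2) P [0.454 0.305 0.2  ] dp [10.26  2.99  4.8 ] az 11.0
(10, 0.04, 0.103) P [0.454 0.305 0.103] dp [10.26  2.99 14.5 ] az 11.0
(10, 0.022, 0.103) P [0.457 0.288 0.103] dp [ 8.49  2.65 14.5 ] az 11.0
```

```bash
python3 -m crank '{"rotation":[[0,0,5],[0,0,11],[0,0,11],[0,0,11],[0,0,11]],"dp":[[5,1.5,1],[10.3,3,4],[10.3,3,9],[10.3,3,14.5],[10.3,3,14.5]],"hand":[255,255,255,255,255]}'|grep tool; python3 -m crank '{"rotation":[[0,0,0],[0,0,0],[0,0,0]],"dp":[[-0.8,0,0],[-1.6,0,0],[-1.7,0,0]],"hand":[255,255,255]}'; python3 -c "
from h import *
plan([(10,.018,.103),(4,.018,.103),(-1,.018,.103),(-6,.018,.103),(-11,.018,.103),(-14,.018,.103)],.05)"
```

```text
tool_pos: [0.4508, 0.3042, 0.0986]
time_s: 29.5
tool_pos: [0.4588, 0.2884, 0.1052]
ee_rot: [0.644, 0.765, 0.002, 0.001]
contact_force: [0.2, -0.0, -0.1]
gripper_width: 0.0001
gripper_force: 0.0
t 29.5 tcp [0.4588 0.2884 0.1052] F [ 0.2 -0.  -0.1] w 0.00014468272196475673
[[-0.171  0.985  0.003]
 [ 0.985  0.171  0.001]
 [ 0.001  0.004 -1.   ]]
(10, 0.018, 0.103) P [0.458 0.284 0.103] dp [-0.46 -0.15  0.22] az -0.1
(4, 0.018, 0.103) P [0.461 0.279 0.103] dp [-0.99  0.01  0.22] az 5.9
(-1, 0.018, 0.103) P [0.462 0.274 0.103] dp [-1.45  0.11  0.22] az 10.9
(-6, 0.018, 0.103) P [0.464 0.27  0.103] dp [-1.91  0.16  0.22] az 15.9
(-11, 0.018, 0.103) P [0.465 0.265 0.103] dp [-2.37  0.17  0.22] az 20.9
(-14, 0.018, 0.103) P [0.465 0.263 0.103] dp [-2.65  0.16  0.22] az 23.9
```

```bash
f(){ grep -E "tool_pos|contact|gripper_f"; }
python3 -m crank '{"rotation":[[0,0,0],[0,0,2],[0,0,4]],"dp":[[-0.2,-0.1,0],[-0.4,-0.1,0],[-0.7,0,0]],"hand":[255,255,255]}'|f; python3 -m crank '{"rotation":[[0,0,3]],"dp":[[-0.25,0,0]],"hand":[255]}'|f; python3 -m crank '{"rotation":[[0,0,3]],"dp":[[-0.25,0,0]],"hand":[255]}'|f;  python3 -m crank '{"rotation":[[0,0,3]],"dp":[[-0.25,0,0]],"hand":[255]}'|f
```

```text
tool_pos: [0.4584, 0.2818, 0.1031]
contact_force: [-1.2, 1.2, 0.4]
gripper_force: 0.6
tool_pos: [0.4592, 0.28, 0.1033]
contact_force: [-0.0, 5.7, 0.4]
gripper_force: 2.4
tool_pos: [0.4598, 0.2783, 0.1036]
contact_force: [2.6, 7.8, 0.0]
gripper_force: 4.0
tool_pos: [0.4604, 0.2766, 0.1039]
contact_force: [4.3, 10.6, -2.4]
gripper_force: 5.7
```

```bash
f(){ grep -E "tool_pos|contact|gripper_f"; }
python3 -m crank '{"rotation":[[0,0,2]],"dp":[[-0.2,0,0]],"hand":[255]}'|f; python3 -m crank '{"rotation":[[0,0,2]],"dp":[[-0.2,0,0]],"hand":[255]}'|f;  python3 -m crank '{"rotation":[[0,0,2]],"dp":[[-0.15,0,0]],"hand":[255]}'|f; python3 -c "
from h import *
look('side',['selector_nose']);plan([(-6,.018,.103),(-11,.018,.103)],.05)"
```

```text
tool_pos: [0.4608, 0.2752, 0.1042]
contact_force: [5.7, 13.8, -4.1]
gripper_force: 7.0
tool_pos: [0.4612, 0.2738, 0.1044]
contact_force: [7.2, 16.1, -5.8]
gripper_force: 8.4
tool_pos: [0.4615, 0.2728, 0.1045]
contact_force: [9.1, 17.7, -6.5]
gripper_force: 9.4
side selector_nose [([0.4533, 0.2598, 0.098], 0.47)]
t 30.725 tcp [0.4615 0.2728 0.1045] F [ 8.1 16.5 -7.5] w -0.00011438194020285101
[[ 0.161  0.987  0.009]
 [ 0.987 -0.161  0.01 ]
 [ 0.012  0.008 -1.   ]]
(-6, 0.018, 0.103) P [0.464 0.27  0.103] dp [-0.26  0.25  0.15] az -3.3
(-11, 0.018, 0.103) P [0.465 0.265 0.103] dp [-0.69  0.42  0.15] az 1.7
```

```bash
f(){ grep -E "tool_pos|contact|gripper_f"; }
python3 -m crank '{"rotation":[[0,0,0]],"dp":[[-0.15,0.2,0]],"hand":[255]}'|f; python3 -m crank '{"rotation":[[0,0,0]],"dp":[[-0.15,0.1,0]],"hand":[255]}'|f;  python3 -m crank '{"rotation":[[0,0,0]],"dp":[[-0.15,0.1,0]],"hand":[255]}'|f
```

```text
tool_pos: [0.4622, 0.2714, 0.1043]
contact_force: [2.7, 20.0, -4.6]
gripper_force: 9.9
tool_pos: [0.4624, 0.2703, 0.1042]
contact_force: [2.1, 22.5, -3.8]
gripper_force: 10.8
tool_pos: [0.4619, 0.2647, 0.1034]
contact_force: [-1.1, -0.5, 0.0]
gripper_force: 0.0
```

Third click given way with force back to zero. Now the fourth.

```bash
python3 -c "
from h import *
look('side',['selector_nose']);look('top',['selector_nose'])
plan([(-26,.026,.103),(-26,.02,.103),(-30,.018,.103),(-34,.018,.103),(-38,.018,.103),(-42,.018,.103),(-46,.018,.103)],.05)"
```

```text
side selector_nose [([0.4539, 0.2417, 0.0984], 0.73)]
top selector_nose [([0.6532, -0.3123, -0.0013], 0.48)]
t 31.3 tcp [0.4616 0.2635 0.1028] F [ 0.1 -0.3  0.8] w -6.845139372523271e-05
[[ 0.158  0.987 -0.001]
 [ 0.987 -0.158 -0.   ]
 [-0.    -0.    -1.   ]]
(-26, 0.026, 0.103) P [0.468 0.259 0.103] dp [-0.37  0.75 -0.02] az 16.9
(-26, 0.02, 0.103) P [0.466 0.253 0.103] dp [-0.95  0.57 -0.02] az 16.9
(-30, 0.018, 0.103) P [0.464 0.248 0.103] dp [-1.51  0.52 -0.02] az 20.9
(-34, 0.018, 0.103) P [0.464 0.244 0.103] dp [-1.88  0.5  -0.02] az 24.9
(-38, 0.018, 0.103) P [0.462 0.241 0.103] dp [-2.25  0.45 -0.02] az 28.9
(-42, 0.018, 0.103) P [0.461 0.237 0.103] dp [-2.61  0.38 -0.01] az 32.9
(-46, 0.018, 0.103) P [0.46  0.234 0.103] dp [-2.97  0.29 -0.01] az 36.9
```

```bash
f(){ grep -E "tool_pos|contact|gripper_f"; }
python3 -m crank '{"rotation":[[0,0,8],[0,0,17],[0,0,17],[0,0,21]],"dp":[[-0.2,0.7,0],[-0.4,0.7,0],[-0.9,0.6,0],[-1.5,0.5,0]],"hand":[255,255,255,255]}'|f; python3 -m crank '{"rotation":[[0,0,3]],"dp":[[-0.3,0.1,0]],"hand":[255]}'|f; python3 -m crank '{"rotation":[[0,0,3]],"dp":[[-0.3,0.1,0]],"hand":[255]}'|f; python3 -c "
from h import *
look('side',['selector_nose'])
plan([(-34,.018,.103),(-38,.018,.103),(-42,.018,.103),(-46,.018,.103)],.05)"
```

```text
tool_pos: [0.4642, 0.248, 0.103]
contact_force: [1.8, 2.8, 0.4]
gripper_force: 2.1
tool_pos: [0.4641, 0.245, 0.1033]
contact_force: [2.5, 3.0, -0.6]
gripper_force: 1.6
tool_pos: [0.4639, 0.2424, 0.1036]
contact_force: [4.8, 3.9, -1.1]
gripper_force: 2.3
side selector_nose [([0.4496, 0.2333, 0.0972], 0.67)]
t 32.15 tcp [0.464  0.2424 0.1037] F [ 2.8  2.8 -1.6] w -0.00023341076741700655
[[ 0.588  0.809  0.004]
 [ 0.809 -0.588  0.002]
 [ 0.004  0.002 -1.   ]]
(-34, 0.018, 0.103) P [0.464 0.244 0.103] dp [ 0.12 -0.15  0.07] az -2.0
(-38, 0.018, 0.103) P [0.462 0.241 0.103] dp [-0.23 -0.02  0.07] az 2.0
(-42, 0.018, 0.103) P [0.461 0.237 0.103] dp [-0.59  0.08  0.07] az 6.0
(-46, 0.018, 0.103) P [0.46  0.234 0.103] dp [-0.95  0.15  0.07] az 10.0
```

```bash
f(){ grep -E "tool_pos|contact|gripper_f"; }
python3 -m crank '{"rotation":[[0,0,2]],"dp":[[-0.25,0,0]],"hand":[255]}'|f; python3 -m crank '{"rotation":[[0,0,2]],"dp":[[-0.2,0,0]],"hand":[255]}'|f; python3 -m crank '{"rotation":[[0,0,2]],"dp":[[-0.2,0,0]],"hand":[255]}'|f; python3 -c "
from h import *
look('side',['selector_nose'])
plan([(-42,.018,.103),(-46,.018,.103),(-49,.018,.103)],.05)"
```

```text
tool_pos: [0.4633, 0.2408, 0.104]
contact_force: [7.9, 6.1, -3.2]
gripper_force: 3.7
tool_pos: [0.4628, 0.2395, 0.1042]
contact_force: [9.4, 7.8, -3.9]
gripper_force: 4.7
tool_pos: [0.4622, 0.2383, 0.1044]
contact_force: [12.1, 8.1, -5.8]
gripper_force: 5.9
side selector_nose [([0.4489, 0.2321, 0.0976], 0.59)]
t 32.625 tcp [0.4622 0.2383 0.1044] F [11.   7.4 -6.5] w -0.00012895692334934517
[[ 0.669  0.743  0.01 ]
 [ 0.743 -0.669  0.005]
 [ 0.01   0.004 -1.   ]]
(-42, 0.018, 0.103) P [0.461 0.237 0.103] dp [-0.16 -0.    0.14] az -0.0
(-46, 0.018, 0.103) P [0.46  0.234 0.103] dp [-0.51  0.11  0.14] az 4.0
(-49, 0.018, 0.103) P [0.458 0.231 0.103] dp [-0.78  0.18  0.13] az 7.0
```

```bash
f(){ grep -E "tool_pos|contact|gripper_f"; }
python3 -m crank '{"rotation":[[0,0,1]],"dp":[[-0.2,0.1,0]],"hand":[255]}'|f; python3 -m crank '{"rotation":[[0,0,1]],"dp":[[-0.2,0.1,0]],"hand":[255]}'|f; python3 -m crank '{"rotation":[[0,0,1]],"dp":[[-0.15,0,0]],"hand":[255]}'|f
```

```text
tool_pos: [0.4621, 0.2363, 0.1047]
contact_force: [11.7, 10.1, -6.3]
gripper_force: 6.3
tool_pos: [0.4616, 0.2334, 0.1054]
contact_force: [5.9, -1.7, 3.5]
gripper_force: 2.4
tool_pos: [0.4601, 0.2311, 0.1053]
contact_force: [7.4, -3.0, 2.7]
gripper_force: 3.7
```

```bash
f(){ grep -E "tool_pos|contact|gripper_f"; }
python3 -m crank '{"rotation":[[0,0,0],[0,0,0],[0,0,0],[0,0,0],[0,0,0]],"dp":[[0.5,0.2,0],[2,0.2,0],[2.5,0,-4],[1,0,-10],[-4,0,-14]],"hand":[255,255,255,255,255]}'|f; python3 - <<'E'
from h import *
s,R=st()
look('side',['selector_nose']);look('top',['selector_nose']);look('wrist',['selector_nose']);lever();ang()
cam=s['tool_pos']+.07*R[:,0]
print('to view dp',R.T@(np.r_[A+[.02,-.03],.25]-.07*R[:,0]-s['tool_pos'])*100)
E
```

```text
tool_pos: [0.4301, 0.2043, 0.2452]
contact_force: [0.4, -2.0, 1.6]
gripper_force: 0.0
t 33.625 tcp [0.4301 0.2043 0.2452] F [ 0.4 -2.   1.6] w -0.0004179287387265714
[[ 0.705  0.709  0.003]
 [ 0.709 -0.705  0.001]
 [ 0.003  0.002 -1.   ]]
side selector_nose [([0.4487, 0.2349, 0.0941], 0.72)]
top selector_nose [([0.4394, -0.0267, -0.0033], 0.35)]
wrist selector_nose [([0.4562, 0.2335, 0.0974], 0.75), ([0.5668, -0.146, 0.0029], 0.67)]
top 0.092 0 [0. 0.] phi 0.0
top 0.102 0 [0. 0.] phi 0.0
side 0.092 43 [ 0.031  -0.0241] phi -37.9
side 0.102 21 [ 0.0314 -0.024 ] phi -37.3
dark 1651 phi -17.4 r 31.9
dark 1114 phi -34.2 r 32.1
to view dp [-5.24113385 -1.48089527 -0.47713559]
```

Lever is back at step 3 (-26°): the narrow tip slipped off the nose because I pushed too far out and high. I'll retry with r = 40 mm and z = 0.096.

```bash
python3 -c "
from h import *
plan([(-26,.04,.2),(-26,.04,.096)],.041)"
```

```text
t 34.075 tcp [0.4286 0.2043 0.2402] F [-0.1 -0.2 -0.6] w -0.00048398033788475193
[[ 0.707  0.707 -0.004]
 [ 0.707 -0.707 -0.001]
 [-0.003 -0.002 -1.   ]]
(-26, 0.04, 0.2) P [0.466 0.275 0.2  ] dp [ 7.69 -2.34  4.  ] az -19.0
(-26, 0.04, 0.096) P [0.466 0.275 0.096] dp [ 7.73 -2.31 14.4 ] az -19.0
```

```bash
python3 -m crank '{"rotation":[[0,0,-9],[0,0,-19],[0,0,-19],[0,0,-19],[0,0,-19]],"dp":[[5,-1.5,0],[7.7,-2.3,3],[7.7,-2.3,9],[7.7,-2.3,14.4],[7.7,-2.3,14.4]],"hand":[255,255,255,255,255]}'|grep tool; python3 -m crank '{"rotation":[[0,0,0],[0,0,0],[0,0,0],[0,0,0]],"dp":[[-0.8,0,0],[-1.6,0,0],[-1.6,0,0],[-1.6,0,0]],"hand":[255,255,255,255]}'; python3 -c "
from h import *
plan([(-26,.018,.096),(-30,.018,.096),(-35,.018,.096),(-40,.018,.096),(-45,.018,.096),(-50,.018,.096),(-54,.018,.096)],.041)"
```

```text
tool_pos: [0.4631, 0.2737, 0.0924]
time_s: 35.2
tool_pos: [0.4609, 0.2605, 0.0993]
ee_rot: [0.848, 0.529, 0.001, 0.0]
contact_force: [0.1, 0.2, -0.2]
gripper_width: -0.0002
gripper_force: 0.0
t 35.2 tcp [0.4609 0.2605 0.0993] F [ 0.1  0.2 -0.2] w -0.00019119748593072577
[[ 0.44   0.898  0.002]
 [ 0.898 -0.44   0.001]
 [ 0.002  0.002 -1.   ]]
(-26, 0.018, 0.096) P [0.457 0.255 0.096] dp [-0.64 -0.15  0.33] az -0.1
(-30, 0.018, 0.096) P [0.457 0.252 0.096] dp [-0.93 -0.04  0.33] az 3.9
(-35, 0.018, 0.096) P [0.456 0.248 0.096] dp [-1.31  0.08  0.32] az 8.9
(-40, 0.018, 0.096) P [0.455 0.245 0.096] dp [-1.69  0.16  0.32] az 13.9
(-45, 0.018, 0.096) P [0.454 0.241 0.096] dp [-2.08  0.21  0.32] az 18.9
(-50, 0.018, 0.096) P [0.452 0.237 0.096] dp [-2.47  0.23  0.32] az 23.9
(-54, 0.018, 0.096) P [0.451 0.235 0.096] dp [-2.78  0.21  0.32] az 27.9
```

```bash
f(){ grep -E "tool_pos|contact|gripper_f"; }
python3 -m crank '{"rotation":[[0,0,0],[0,0,0],[0,0,4],[0,0,9],[0,0,12]],"dp":[[0,-0.15,0.2],[-0.6,-0.15,0.2],[-0.9,0,0.2],[-1.3,0.1,0.2],[-1.5,0.15,0.2]],"hand":[255,255,255,255,255]}'|f; python3 -m crank '{"rotation":[[0,0,3]],"dp":[[-0.25,0,0]],"hand":[255]}'|f; python3 -m crank '{"rotation":[[0,0,3]],"dp":[[-0.25,0,0]],"hand":[255]}'|f
```

```text
tool_pos: [0.4558, 0.2485, 0.0961]
contact_force: [6.1, 14.2, -7.6]
gripper_force: 6.8
tool_pos: [0.4555, 0.247, 0.0963]
contact_force: [11.2, 15.5, -12.6]
gripper_force: 9.2
tool_pos: [0.4538, 0.2442, 0.0965]
contact_force: [1.9, 0.3, 0.8]
gripper_force: 1.4
```

```bash
python3 -c "
from h import *
look('side',['selector_nose']);look('side',['selector_nose']);look('top',['selector_nose']);lever();st()"
```

```text
side selector_nose [([0.4422, 0.2241, 0.0971], 0.5)]
side selector_nose [([0.4431, 0.2257, 0.0977], 0.73)]
top selector_nose [([0.4449, 0.2216, 0.1009], 0.52)]
top 0.092 0 [0. 0.] phi 0.0
top 0.102 0 [0. 0.] phi 0.0
side 0.092 79 [ 0.0319 -0.0302] phi -43.4
side 0.102 47 [ 0.0325 -0.0295] phi -42.2
t 36.475 tcp [0.4514 0.2422 0.0958] F [-0.8 -0.   0.5] w 0.00015122507960584321
[[ 0.695  0.719 -0.001]
 [ 0.719 -0.695 -0.   ]
 [-0.001 -0.001 -1.   ]]
```

```bash
f(){ grep -E "tool_pos|contact|gripper_f"; }
python3 -m crank '{"rotation":[[0,0,2]],"dp":[[-0.2,0,0]],"hand":[255]}'|f; python3 -m crank '{"rotation":[[0,0,2]],"dp":[[-0.2,0,0]],"hand":[255]}'|f; python3 -m crank '{"rotation":[[0,0,2]],"dp":[[-0.15,0,0]],"hand":[255]}'|f;python3 -c "
from h import *
look('side',['selector_nose']);look('top',['selector_nose']);plan([(-50,.018,.096),(-54,.018,.096)],.04)"
```

```text
tool_pos: [0.4508, 0.2411, 0.096]
contact_force: [2.5, 1.8, -2.4]
gripper_force: 1.8
tool_pos: [0.4497, 0.2396, 0.0963]
contact_force: [4.2, 0.9, -1.5]
gripper_force: 1.6
tool_pos: [0.4483, 0.2384, 0.0964]
contact_force: [2.8, 1.4, -0.0]
gripper_force: 1.3
side selector_nose [([0.4375, 0.2189, 0.0999], 0.7)]
top selector_nose [([0.437, 0.2181, 0.1001], 0.64), ([0.4074, 0.2524, 0.0024], 0.61)]
t 37.05 tcp [0.4478 0.2385 0.0962] F [1.6 0.5 0.4] w -0.00029164469703495463
[[ 0.767  0.642 -0.001]
 [ 0.642 -0.767 -0.   ]
 [-0.    -0.    -1.   ]]
(-50, 0.018, 0.096) P [0.452 0.238 0.096] dp [0.26 0.27 0.02] az -0.1
(-54, 0.018, 0.096) P [0.45  0.235 0.096] dp [-0.02  0.39  0.02] az 3.9
```

```bash
f(){ grep -E "tool_pos|contact|gripper_f"; }
python3 -m crank '{"rotation":[[0,0,0],[0,0,0],[0,0,0],[0,0,0],[0,0,0]],"dp":[[0.5,0,0],[2,0,0],[2.5,0,-5],[1,0,-11],[-4,-1,-15]],"hand":[255,255,255,255,255]}'|f; python3 -m crank '{"rotation":[[0,0,0],[0,0,0],[0,0,0]],"dp":[[-4,0,0],[-4,0,0],[-4,0,0]],"hand":[255,255,255]}'|f; python3 - <<'E'
from h import *
look('side',['selector_nose','bell_gate_left','sanding_gate_left']);look('top',['selector_nose','bell_gate_left','sanding_gate_left'])
p,o=look('wrist',['selector_nose','fan_controller'],'w10.png')
m=wmap(p,'m10.png');g=cv2.cvtColor(m,cv2.COLOR_BGR2GRAY);ang()
for r in (28,33,38,43):
    a=np.arange(-120,100,1);v=[g[int(300-r*5*np.cos(np.radians(q))),int(300-r*5*np.sin(np.radians(q)))] for q in a]
    print(r,a[np.array(v)<75].tolist())
st()
E
```

```text
tool_pos: [0.4144, 0.2221, 0.2486]
contact_force: [0.0, 0.1, 0.4]
gripper_force: 0.0
tool_pos: [0.3824, 0.1962, 0.2449]
contact_force: [-0.4, -0.2, 0.7]
gripper_force: 0.0
side selector_nose [([0.4344, 0.2166, 0.0974], 0.68)]
side bell_gate_left [([0.5652, -0.0539, 0.0505], 0.62)]
side sanding_gate_left [([0.5699, 0.1654, 0.0533], 0.69)]
top selector_nose [([0.4547, 0.4474, -0.0006], 0.44), ([0.5698, 0.1128, 0.0019], 0.37)]
top bell_gate_left []
top sanding_gate_left [([0.5698, 0.1603, 0.0588], 0.4)]
wrist selector_nose [([0.4406, 0.2169, 0.0946], 0.56)]
wrist fan_controller [([0.4127, 0.2562, -0.0008], 0.84)]
dark 1325 phi -45.9 r 31.7
dark 1491 phi -61.6 r 31.9
28 [-67, -66, -65, -64, -63, -62, -61, -60, -59, -49, -48, -47, -46, -45, -44, -43, -42]
33 [-65, -64, -63, -62, -61, -60, -59, -58, -50, -49, -48, -47, -46, -45, -44, -43]
38 [-64, -63, -62, -61, -60, -59, -58, -47, -46, -45]
43 [-60, -59, -58, -57, -51, -50, -49, -48, -47]
t 38.65 tcp [0.3818 0.1958 0.2446] F [-1.5 -0.2  0.4] w -1.733024885359927e-05
[[ 0.767  0.642 -0.   ]
 [ 0.642 -0.767 -0.   ]
 [-0.    -0.    -1.   ]]
```

Lever is past the crest but rests at about -54°, some 8° short of step 4. I'll nudge it gently to -62°.

```bash
python3 -c "
from h import *
plan([(-56,.04,.2),(-56,.04,.096)],.040)"
```

```text
t 38.65 tcp [0.3818 0.1958 0.2446] F [-1.5 -0.2  0.4] w -1.733024885359927e-05
[[ 0.767  0.642 -0.   ]
 [ 0.642 -0.767 -0.   ]
 [-0.    -0.    -1.   ]]
(-56, 0.04, 0.2) P [0.468 0.246 0.2  ] dp [9.82 1.62 4.46] az 5.9
(-56, 0.04, 0.096) P [0.468 0.246 0.096] dp [ 9.82  1.62 14.86] az 5.9
```

```bash
python3 -m crank '{"rotation":[[0,0,3],[0,0,6],[0,0,6],[0,0,6],[0,0,6]],"dp":[[5,1,0],[9.8,1.6,3],[9.8,1.6,9],[9.8,1.6,14.8],[9.8,1.6,14.8]],"hand":[255,255,255,255,255]}'|grep tool; python3 -m crank '{"rotation":[[0,0,0],[0,0,0],[0,0,0]],"dp":[[-0.8,0,0],[-1.4,0,0],[-1.4,0,0]],"hand":[255,255,255]}'; python3 -c "
from h import *
plan([(-56,.02,.096),(-59,.0175,.096),(-62,.0175,.096),(-64,.0175,.096)],.040)"
```

```text
tool_pos: [0.4632, 0.2453, 0.092]
time_s: 39.65
tool_pos: [0.4564, 0.2388, 0.0989]
ee_rot: [0.956, 0.292, 0.002, 0.0]
contact_force: [-0.3, -0.5, 0.1]
gripper_width: -0.0001
gripper_force: 0.0
t 39.65 tcp [0.4564 0.2388 0.0989] F [-0.3 -0.5  0.1] w -0.00010289540690981067
[[ 0.83   0.558  0.004]
 [ 0.558 -0.83   0.001]
 [ 0.004  0.001 -1.   ]]
(-56, 0.02, 0.096) P [0.451 0.235 0.096] dp [-0.65 -0.01  0.28] az -0.1
(-59, 0.0175, 0.096) P [0.448 0.232 0.096] dp [-1.12  0.07  0.28] az 2.9
(-62, 0.0175, 0.096) P [0.446 0.23  0.096] dp [-1.33  0.15  0.28] az 5.9
(-64, 0.0175, 0.096) P [0.445 0.229 0.096] dp [-1.48  0.19  0.28] az 7.9
```

```bash
f(){ grep -E "tool_pos|contact|gripper_f"; }
python3 -m crank '{"rotation":[[0,0,0],[0,0,0],[0,0,3],[0,0,6],[0,0,6]],"dp":[[-0.3,0,0.2],[-0.65,0,0.2],[-1.1,0.1,0.2],[-1.35,0.15,0.2],[-1.35,0.15,0.2]],"hand":[255,255,255,255,255]}'|f; python3 -c "
from h import *
look('side',['selector_nose']);look('top',['selector_nose']);plan([(-62,.0175,.096)],.04)"
```

```text
tool_pos: [0.4451, 0.2298, 0.0947]
contact_force: [1.4, -0.1, -0.5]
gripper_force: 0.3
side selector_nose [([0.3942, -0.295, -0.002], 0.61), ([0.43, 0.2191, 0.097], 0.51)]
top selector_nose [([0.4303, 0.213, 0.1008], 0.66)]
t 40.475 tcp [0.4452 0.2299 0.0946] F [-1.   0.2  0.5] w 0.00011593332738736069
[[ 0.883  0.469 -0.   ]
 [ 0.469 -0.883 -0.   ]
 [-0.     0.    -1.   ]]
(-62, 0.0175, 0.096) P [0.446 0.23  0.096] dp [ 0.1   0.03 -0.14] az -0.0
```

```bash
f(){ grep -E "tool_pos|contact|gripper_f"; }
python3 -m crank '{"rotation":[[0,0,0],[0,0,0],[0,0,0],[0,0,0],[0,0,0]],"dp":[[0.5,0,0],[2,0,0],[2.5,0,-5],[1,0,-11],[-4,-1,-15]],"hand":[255,255,255,255,255]}'|f; python3 -m crank '{"rotation":[[0,0,0],[0,0,0],[0,0,0]],"dp":[[-4,0,0],[-4,0,0],[-4,0,0]],"hand":[255,255,255]}'|f; python3 - <<'E'
from h import *
p,o=look('wrist',['selector_nose','fan_controller'],'w11.png')
m=wmap(p,'m11.png');g=cv2.cvtColor(m,cv2.COLOR_BGR2GRAY);ang()
for r in (28,33,38,43):
    a=np.arange(-120,100,1);v=[g[int(300-r*5*np.cos(np.radians(q))),int(300-r*5*np.sin(np.radians(q)))] for q in a]
    print(r,a[np.array(v)<75].tolist())
# step bars in the plan of the box top
m=wmap(p,'m11b.png',.075);g=cv2.cvtColor(m,cv2.COLOR_BGR2GRAY);i,j=np.mgrid[0:600,0:600];r=np.hypot(300-i,300-j)
n,l,s,c=cv2.connectedComponentsWithStats(((g<110)&(r>225)&(r<300)).astype(np.uint8))
for q in range(1,n):
    if s[q,4]>150: x,y=300-c[q,1],300-c[q,0];print('mark',s[q,4],'phi',round(np.degrees(np.arctan2(y,x)),1),'r',round(np.hypot(x,y)/5,1))
st()
E
```

```text
tool_pos: [0.4093, 0.2209, 0.2474]
contact_force: [-0.3, -0.2, 0.5]
gripper_force: 0.0
tool_pos: [0.3724, 0.202, 0.2436]
contact_force: [-0.3, 0.7, 0.5]
gripper_force: 0.0
wrist selector_nose [([0.4349, 0.2145, 0.0984], 0.89)]
wrist fan_controller [([0.4156, 0.2554, 0.0028], 0.57)]
dark 1370 phi -55.7 r 31.9
dark 1531 phi -71.6 r 32.0
28 [-77, -76, -75, -74, -73, -72, -71, -70, -69, -59, -58, -57, -56, -55, -54, -53, -52]
33 [-75, -74, -73, -72, -71, -70, -69, -68, -60, -59, -58, -57, -56, -55, -54, -53]
38 [-73, -72, -71, -70, -69, -68, -60, -59, -58, -57, -56, -55]
43 [-70, -69, -68, -67, -61, -60, -59, -58, -57, 78]
mark 883 phi -26.9 r 53.2
mark 163 phi 45.9 r 54.2
mark 2129 phi -63.9 r 50.6
mark 612 phi 81.9 r 53.5
mark 1578 phi -99.1 r 53.8
t 41.675 tcp [0.3722 0.2019 0.243 ] F [-0.4  0.4 -0.2] w 0.00017795625650987424
[[ 0.883  0.469 -0.001]
 [ 0.469 -0.883 -0.   ]
 [-0.001 -0.    -1.   ]]
```

Lever rests at -64° against step 4 at -62.5°, within tolerance. Both gates are at their stops and the robot is clear of everything. Handing in.

```bash
python3 -c "
from bench import arm
print(arm.close_job())"
```

```text
the job is handed in; nothing more can be done
None
```

I handed the job in with the sanding gate fully open, the bell gate fully shut and the selector about 1.5° from step 4 (7° allowed); the bench returned no verdict. The third and fourth clicks took more than one push because the lever rested short of the step; peak push forces were 25 N on the selector (limit 35 N) and under 15 N on the gates (limit 45 N).

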